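Scan the job card, then show the print to the inspection camera

ROBOT

A 6-joint arm with a two-finger parallel gripper is mounted at the origin on the work surface. World frame = base frame: x ahead of the robot, y to its left, z up, the work surface at z = 0. Lengths are in m, angles in rad, forces in N, time in s.
With the tool pointing down it reaches from about 0.35 to 0.775 m from the base axis. Payload 5.5 kg.
Tool frame: the origin (TCP) lies at the very end of the fingers, on their centre line; the grasp point (between the pads) lies 19 mm behind it; y points along the fingers, z is the direction in which the jaws open and shut, and the axes are right-handed (so a half turn about y gives the same grasp; the last joint's range is limited). The gripper opens to 85 mm and grips with 20 to 120 N. Pads are 22 mm wide; open, the fingers measure 114 mm over their backs; the gripper's body (76 mm by 85 mm) begins 54 mm behind the grasp point. The pads swing forward as they close: fully open they stand 13 mm farther back than shut.
Start: joints at [-1.339, 0.313, 0.046, 1.304, 0, 1.431], TCP at [0.209, -0.536, 0.231] pointing down, gripper open.
Joint ranges: [-2.76, 2.76], [-0.86, 1.69], [-1.03, 1.26], [-2.2, 2.34], [-1.47, 1.5], [-3.14, 3.14]. Speed limits (rad/s): [2.57, 2.57, 3.14, 3.14, 3.14, 3.14].

INTERFACE

Orientations are given as a unit quaternion [w, x, y, z].
In Python, from workcell import env gives the robot as it stands.
- The arm moves only by the shell command python3 -m inch 'ROWS' [OPENING] [FORCE]. ROWS is JSON, a list that holds one entry, the list of rows, each a list of 4 numbers: the shift along the tool's x, y, z in mm, then the turn about the tool's y in degrees. In form: [[[tx, ty, tz, spin], ...]]. A call has 1 to 10 rows; each row is the pose to reach, as a shift and turn from the pose commanded when the call began, along the tool's axes at that moment; what a row does not reach only later rows make up. A row lasts 1/10 s, in which the tool goes at most 50 mm and 8.59 degrees, less where a joint would pass 70% of its speed; a pose out of reach is approached as far as the arm can. A call with a gripper value outside its range is refused whole. OPENING is the finger opening in mm, from 0 to 85.4, set as the call begins (- or left out, the last holds). The fingers move at their own pace and stop on an object; FORCE is the grip in N (left out, the last holds). Time passes only in rows, so rows that repeat a pose let the fingers close. It gives the time, the measured TCP pose, the force and the opening at its end, in the units of the state.
- env.get_state(): the state, without advancing time (a new reading comes with each control period).
- env.read_camera(name): name is "scene" or "top"; returns the picture (480x640x3 uint8, blue, green, red); there is no depth.
- env.camera_model(name): a dict with "fx", "fy", "cx", "cy" (pixels), "R" (3x3) and "t" (3): a world point X has camera coordinates R X + t. Camera axes: x right, y down, z forward; pixel columns grow to the right and rows downward; lengths in m; the calibration is good to about 2 mm. A picture is of the moment at which its call begins. camera_model takes no time and is no camera call.
- env.hand_in(): hands the job in, once; it reports no verdict.
The state is a dict: "clock": time; "joint_pos": joint angles; "qvel": joint speeds; "tau": joint torques, N m; "tcp_pos": TCP position; "orientation": TCP orientation; "wrist_force": force on the tool from outside, world axes, zero at the start; "ft_torque": the same for the moment, N m; "finger_gap": finger opening in m.
Only numpy, scipy, OpenCV 4.12 (cv2) and the standard library are available. Lean on these libraries where they do the work, as an engineer would, in place of code of your own. Each camera call takes 0.05 s, during which the arm holds its last target.

TASK

Log the finished print: take the pen scanner out of its cup, hold it still for a good second with its tip pointing at the middle of the bar label on the job card from about 60 mm away, and stand it back in the cup. Then pick the little house with the window through it off the build plate and hold it up in the air for the inspection camera: middle of the window at the camera's focus point, 130 mm straight out from the lens, either windowed face squarely to the lens, and the house roof up and upright as the camera sees it, so it leans back by as much as the camera looks down. Leave the other two prints and the camera undisturbed, and finish while still holding the house there steadily; do not put it down or let go.

Things in the scene. Friction and masses are not known exactly. Their poses are not given: they have to be found in the camera images.
- house_window (a point): blue plastic gabled house, 28 (x) by 46 (y) by 86 mm tall, about 60 g, loose on the plate. A window 26 wide, 32 high goes through it along x. Point: centre of the window, 42 mm above the underside; z to the roof. Ends (+y, -y) flat and parallel up to the ridge, good to grip from above; above 72 mm the gable narrows in x to a ridge along y. Same from both windowed faces
- focus (a point): the camera's focus point, in empty air on the lens axis, 130 mm in front of the lens. x lies along the lens axis and points back to the camera; y is level; z is up in the camera's picture. The camera looks down by 9 to 32 degrees: x slopes up to the camera, z leans away from it by that much
- lens (a point): centre of the lens glass of the inspection camera: white box 90 long, 40 x 40 mm, 30 mm black lens tube, 54 mm grey light ring. The tilt axis lies 52 mm behind the lens; the column, 380 mm tall, stands 55 mm to its +y side on a 110 mm round foot fixed to the bench. Height and tilt are held by friction only. Same axes as the focus point
- pawn_center (a point): another print in the same blue plastic, to be left alone: a turned pawn, 68 mm tall, 44 mm wide at the foot; point on its axis half-way up
- pot_center (a point): another print in the same blue plastic, to be left alone: an open round pot, 55 mm tall, 54 mm across the rim; point on its axis half-way up
- plate: the dark printer build plate the prints stand on, 250 x 250 mm and 6 mm thick, fixed to the bench, with a 35 mm tab on its +x edge; origin at the centre of its underside. The centres of the prints are at least 125 mm apart
- wand_center (a point): the pen scanner, a round black pen 24 mm in diameter and 120 mm long, about 60 g, standing loose, tip down, in its cup; its tip narrows to 18 mm over the lowest 30 mm. Point on its axis half-way up, 60 mm from either end; z points from tip to top. Its upper 66 mm stands out of the cup; it may lean a few degrees
- wand_tip (a point): centre of the pen scanner's flat lower end; the scanner looks out of it along its -z
- label (a point): centre of the bar label (66 x 45 mm, white with black bars) on the job card, a grey board 110 x 75 mm and 3 mm thick lying fixed on the bench; z up
- cup_floor (a point): centre of the inner floor of the scanner's cup, a grey plastic tube fixed to the bench: 34 mm inside, 48 mm outside, rim 54 mm above this floor and 60 mm above the bench, on an 80 mm round foot
Things that resemble listed ones, but are neither listed nor needed, are in the scene too. Leave any yellow look-alike of the part that bears house_window alone. Of the things shaped like the part that bears wand_center, the black one is meant.

How it is judged:
By the outcome, as a careful person would: the job done as asked, in the order asked, and still so for the second after the job is handed in, while the arm keeps its last pose, push and grip.
It also fails if it takes over 61 s, if anything falls off the work surface, if the arm or the gripper's body presses on something with over 40 N, if the wrist force passes 120 N, or if a joint passes its speed limit or range.

## Working session

There is one attempt and no reset: what is moved stays moved. The work goes in short steps, Python scripts to look and compute and a shell command to move; the robot and the scene stay as the last step left them, time stands still between calls to the robot, and variables do not carry over. Pictures are saved under pics/ and viewed, and the job is handed in when it is done.

```bash
ls -la; mkdir -p pics
python3 - <<'E'
from workcell import env
import cv2,json
s=env.get_state()
for k,v in s.items(): print(k,v)
for n in("scene","top"):
    cv2.imwrite(f"pics/{n}0.png",env.read_camera(n)); 
    m=env.camera_model(n); print(n,m)
E
```

```text
total 12
drwxr-xr-x  3 agent agent 4096 Dec  6 20:22 .
drwxr-xr-x 23 root  root  4096 Dec  6 20:22 ..
drwxr-xr-x  2 agent agent 4096 Dec  6 20:22 pics
clock 0.0
joint_pos [-1.33861135e+00  3.13976309e-01  4.49730495e-02  1.30359014e+00
 -1.68339722e-05  1.43122420e+00]
qvel [ 2.81626655e-04 -5.17599221e-04 -2.01302607e-03  9.24120008e-05
 -1.58887198e-03 -8.55059030e-04]
tau [ 4.70056693e-04 -4.80625105e+01  2.98533994e+01  1.92688726e-02
 -1.97024669e-04 -7.31907932e-06]
tcp_pos [ 0.20875315 -0.53522011  0.23042015]
orientation [ 0.13064502 -0.13071573  0.69556047 -0.69429166]
wrist_force [ 0.30185542  0.33210396 -0.20133298]
ft_torque [ 0.04002037 -0.01135177 -0.01807896]
finger_gap 0.08517129412544
scene {'fx': 476.217542593207, 'fy': 476.217542593207, 'cx': 319.46017312438977, 'cy': 241.64591084936762, 'R': array([[-0.32693553,  0.94492869,  0.01493066],
       [ 0.66737845,  0.24203441, -0.70429067],
       [-0.6691182 , -0.22029324, -0.7097547 ]]), 't': array([ 0.19722101, -0.25920084,  1.37956714])}
top {'fx': 538.5491069082882, 'fy': 538.5491069082882, 'cx': 319.5825209615998, 'cy': 237.84472834240538, 'R': array([[-0.02955916, -0.99914863,  0.02877977],
       [-0.998316  ,  0.02807226, -0.05076534],
       [ 0.0499142 , -0.03023189, -0.99829585]]), 't': array([-0.02425821,  0.55392423,  1.32731821])}
```

View pics/scene0.png

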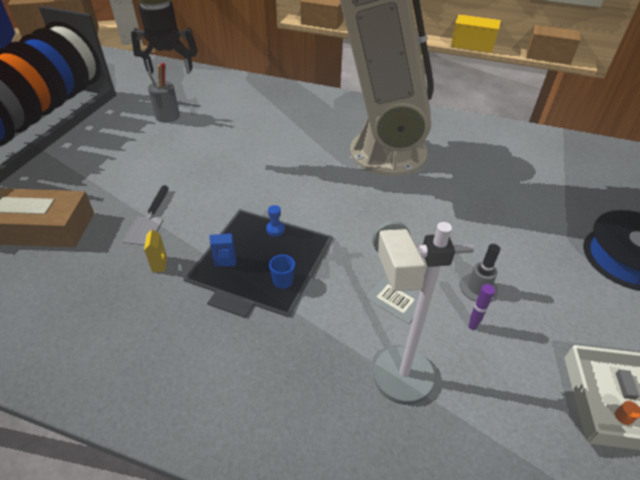

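View pics/top0.png

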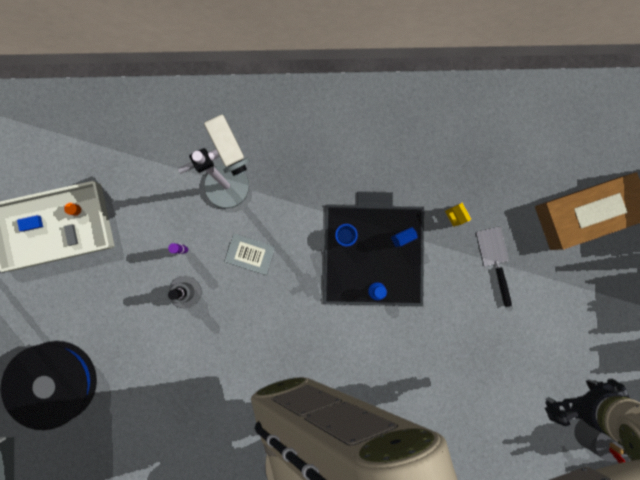

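The candidates are:
- **Pen scanner:** the black one in the cup at top (180,293) / scene (488,262). The purple pen at top (177,249) / scene (482,307) is the decoy.
- **House:** the blue one on the plate at top (405,237) / scene (222,250). The yellow one at top (458,215) / scene (155,250) is the decoy. A blue block in the bin at top (30,223) isn't relevant.

Next I'll check close crops.

```bash
cat > h.py <<'E'
import numpy as np,cv2
from workcell import env
C={n:env.camera_model(n) for n in("scene","top")}
def proj(n,X):
    m=C[n];c=m["R"]@np.asarray(X,float)+m["t"];return np.array([m["fx"]*c[0]/c[2]+m["cx"],m["fy"]*c[1]/c[2]+m["cy"]])
def ray(n,p):
    m=C[n];d=m["R"].T@np.array([(p[0]-m["cx"])/m["fx"],(p[1]-m["cy"])/m["fy"],1]);o=-m["R"].T@m["t"];return o,d/np.linalg.norm(d)
def onz(n,p,z):
    o,d=ray(n,p);return o+d*(z-o[2])/d[2]
def tri(ps,pt):
    A=np.zeros((3,3));b=np.zeros(3);R=[ray("scene",ps),ray("top",pt)]
    for o,d in R:
        P=np.eye(3)-np.outer(d,d);A+=P;b+=P@o
    X=np.linalg.solve(A,b);return X,[round(1000*np.linalg.norm((np.eye(3)-np.outer(d,d))@(X-o)),1) for o,d in R]
E
python3 - <<'E'
import cv2,numpy as np
s=cv2.imread("pics/scene0.png");t=cv2.imread("pics/top0.png")
def crop(im,x,y,w,h,k): return cv2.resize(im[y:y+h,x:x+w],None,fx=k,fy=k,interpolation=cv2.INTER_CUBIC)
cv2.imwrite("pics/c1.png",crop(s,360,210,150,110,5))
cv2.imwrite("pics/c2.png",crop(t,140,110,140,105*2//2,5))
cv2.imwrite("pics/c3.png",crop(t,140,215,140,100,5))
cv2.imwrite("pics/c4.png",np.hstack([crop(s,170,190,80*2,110,2.4).astype('uint8'),crop(t,320,185,160,110,2.4)]))
E
```

```text
(no output)
```

View pics/c1.png

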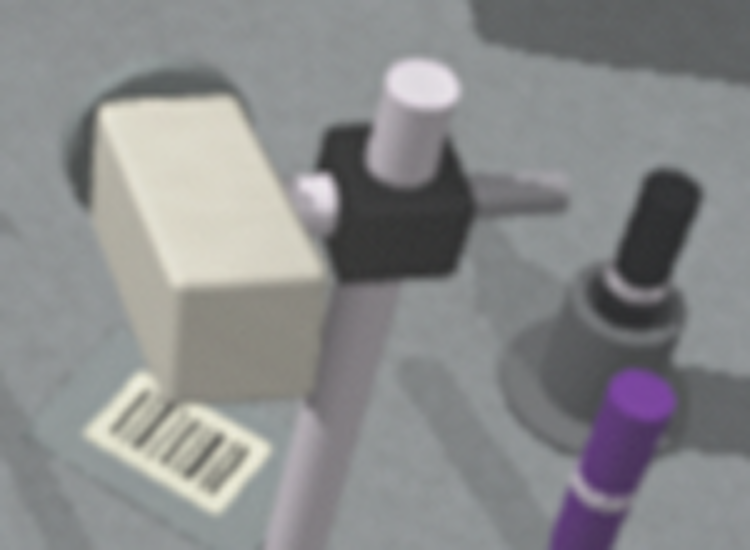

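View pics/c2.png

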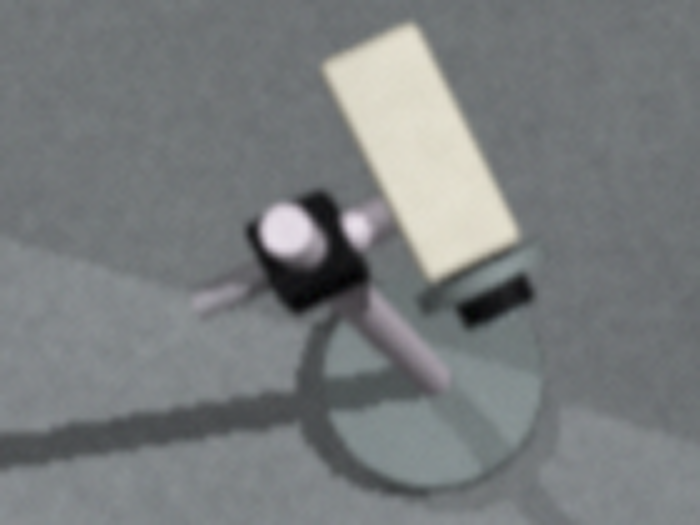

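View pics/c3.png

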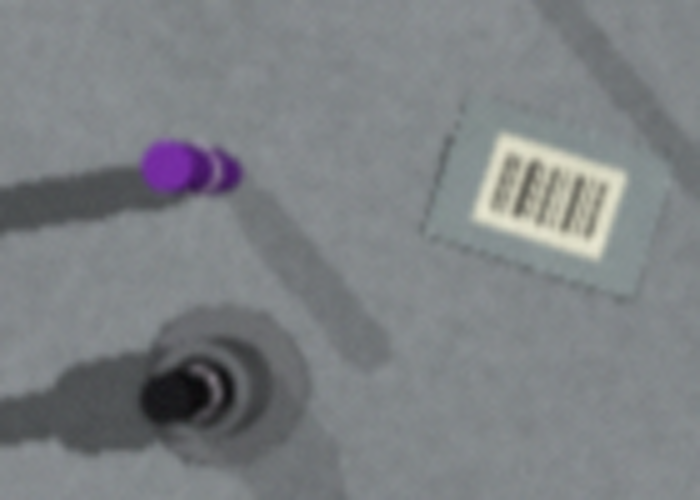

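View pics/c4.png

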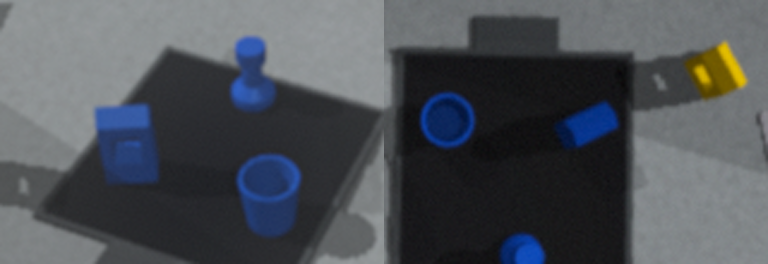

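The crops show the black pen in its cup and the blue house with its window. I also see the camera box, with its lens pointing towards the robot and slightly towards -y. Now I'll measure.

```bash
python3 - <<'E'
import cv2,numpy as np
s=cv2.imread("pics/scene0.png");t=cv2.imread("pics/top0.png")
def crop(im,x,y,w,h,k): return cv2.resize(im[y:y+h,x:x+w],None,fx=k,fy=k,interpolation=cv2.INTER_CUBIC)
a=crop(s,455,235,50,70,8);b=crop(t,155,270,50,70,8)
cv2.imwrite("pics/d1.png",cv2.convertScaleAbs(np.hstack([a,b]),alpha=1.6))
a=crop(s,200,220,40,60,9);b=crop(t,385,215,40,60,9)
cv2.imwrite("pics/d2.png",cv2.convertScaleAbs(np.hstack([a,b]),alpha=1.8))
E
python3 - <<'E'
from h import *
s=cv2.imread("pics/scene0.png");t=cv2.imread("pics/top0.png")
np.set_printoptions(precision=4,suppress=True)
T=lambda x,y:(140+(x-2)/5,110+(y-2)/5)
T3=lambda x,y:(140+(x-2)/5,215+(y-2)/5)
S=lambda x,y:(360+(x-2)/5,210+(y-2)/5)
# camera box top corners
P={}
for n,a,b in (("BR",(177,290),(413,22)),("BL",(328,283),(322,66)),("FL",(237,97),(432,283)),("FR",(98,102),(520,238))):
    P[n],r=tri(S(*a),T(*b)); print(n,P[n],r)
d=lambda a,b:np.linalg.norm(P[a]-P[b])*1000
print("len",d("BR","FR"),d("BL","FL"),"wid",d("BR","BL"),d("FR","FL"))
x=((P["BR"]+P["BL"])-(P["FR"]+P["FL"]))/2; x/=np.linalg.norm(x); print("x",x,np.degrees(np.arcsin(x[2])),"yaw",np.degrees(np.arctan2(x[1],x[0])))
# wand top
for n,a,b in (("wtop",(675,185),(167,398)),("ring",(637,287),(208,387)),("purpletop",(643,395),(168,166))):
    print(n,*tri(S(*a),T3(*b)))
lab=T3(550,196); print("label",onz("top",lab,.003),"scene",onz("scene",S(178,440),.003))
# house blue
hsv=cv2.cvtColor(t,cv2.COLOR_BGR2HSV); m=cv2.inRange(hsv,(105,120,40),(125,255,255))
n,l,st,ce=cv2.connectedComponentsWithStats(m)
for i in range(1,n):
    if st[i][4]>60: print("blue top",st[i],ce[i])
hsv=cv2.cvtColor(s,cv2.COLOR_BGR2HSV); m=cv2.inRange(hsv,(105,120,40),(125,255,255))
n,l,st,ce=cv2.connectedComponentsWithStats(m)
for i in range(1,n):
    if st[i][4]>60: print("blue scene",st[i],ce[i])
E
```

```text
BR [0.7692 0.1456 0.3668] [np.float64(2.0), np.float64(2.0)]
BL [0.7538 0.1795 0.3659] [np.float64(2.0), np.float64(2.0)]
FL [0.6757 0.1437 0.3462] [np.float64(2.2), np.float64(2.2)]
FR [0.6917 0.1094 0.3476] [np.float64(1.3), np.float64(1.3)]
len 87.64388985635881 88.17556082453781 wid 37.24329040294767 37.87057737459786
x [0.8852 0.4093 0.2212] 12.7791225757038 yaw 24.817378885258684
wtop [0.4295 0.2993 0.1281] [np.float64(2.4), np.float64(2.4)]
ring [0.4312 0.2971 0.0693] [np.float64(5.2), np.float64(5.2)]
purpletop [0.5343 0.2989 0.1192] [np.float64(2.0), np.float64(2.0)]
label [0.5186 0.1355 0.003 ] scene [0.5174 0.1387 0.003 ]
blue top [ 17 216  26  15 284] [ 29.3028 222.8944]
blue top [334 223  25  24 463] [346.0108 234.5745]
blue top [391 227  27  20 358] [404.5279 236.7905]
blue top [368 282  20  19 304] [377.2664 290.9441]
blue top [ 65 348  26  47 238] [ 82.6345 368.4748]
blue scene [  0   0  14  48 384] [ 4.4844 27.862 ]
blue scene [ 24  39  50  56 764] [54.2984 60.6505]
blue scene [  0 118   5  22  75] [  1.4533 129.5867]
blue scene [266 206  19  31 392] [274.3469 222.2526]
blue scene [210 233  26  34 735] [222.8612 249.5088]
blue scene [590 237  50  48 863] [613.0452 264.0313]
blue scene [268 254  28  35 756] [281.7275 270.0172]
```

View pics/d1.png

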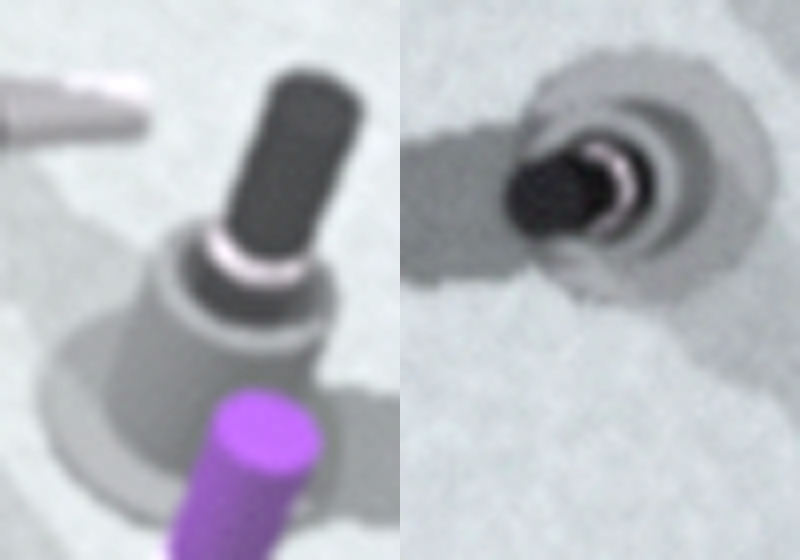

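View pics/d2.png

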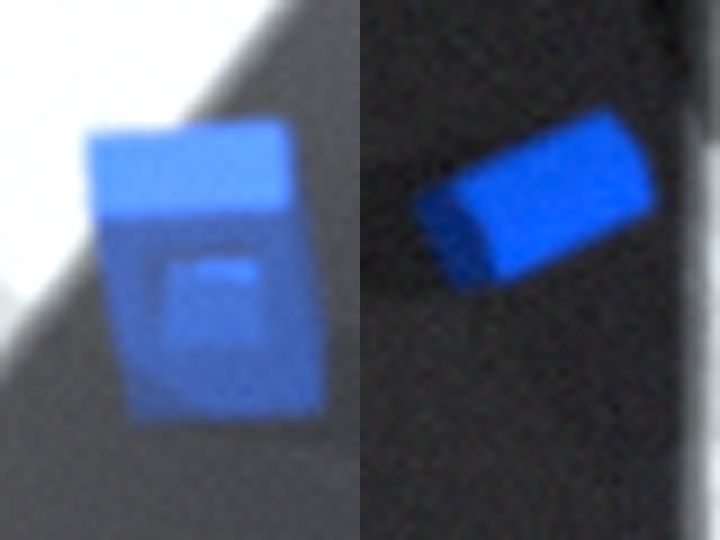

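The pen scanner stands at about (0.43, 0.30), with its top at z≈0.128 against an expected 0.126. The camera looks down by about 12.8°. Moves can't tilt the tool, so I'll have to pivot the house in the grip on the plate. I'll compute the rest now.

```bash
cat >> h.py <<'E'
from scipy.spatial.transform import Rotation as Ro
def toolR(q): return Ro.from_quat([q[1],q[2],q[3],q[0]]).as_matrix()
def go(p,jaw=None,s=None):
    """shift mm in tool axes and spin deg to put TCP at p with jaw line at world yaw jaw (deg, mod 180)"""
    s=s or env.get_state();R=toolR(s["orientation"]);d=R.T@(np.asarray(p)-s["tcp_pos"])*1000
    cur=np.degrees(np.arctan2(R[1,2],R[0,2]));sp=0
    if jaw is not None:
        # rotation about tool y (down): +spin => world yaw decreases
        sp=-((jaw-cur+90)%180-90)
    print("tool x,z:",R[:,0].round(3),R[:,2].round(3),"yaw",cur.round(2)); print("shift",d.round(1),"spin",round(sp,2),"now",np.round(s["tcp_pos"],4)); return d,sp
E
python3 - <<'E'
from h import *
np.set_printoptions(precision=4,suppress=True)
D=lambda x,y:(455+(x-3.5)/8,235+(y-3.5)/8)
Dt=lambda x,y:(155+(x-400-3.5)/8,270+(y-3.5)/8)
print("rim",*tri(D(247,283),Dt(617,187)))
print("foot", onz("top",Dt(645,175),.006))
print("wtop",*tri(D(317,100),Dt(541,197)))
w0=onz("top",Dt(617,187),.06);print("rim top-only",w0, "wtop top-only",onz("top",Dt(541,197),.126))
print("rim scn-only",onz("scene",D(247,283),.06), "wtop scn-only",onz("scene",D(317,100),.126))
# house
H=lambda x,y:(385+(x-360-4)/9,215+(y-4)/9); Hs=lambda x,y:(200+(x-4)/9,220+(y-4)/9)
c=[onz("top",H(*p),.078) for p in((462,182),(608,105),(655,210),(500,280))]
c=np.array(c);print(c,"centre",c.mean(0)); u=(c[1]+c[2]-c[0]-c[3])/2; print("yaw long",np.degrees(np.arctan2(u[1],u[0])),np.linalg.norm(u)*1e3, np.linalg.norm(c[0]+c[1]-c[2]-c[3])*500)
v=(c[0]+c[1]-c[2]-c[3]);print("yaw normal",np.degrees(np.arctan2(v[1],v[0])))
# scene: ridge z=.092, eave z=.078, base z=.006 (+x face)
r=np.array([onz("scene",Hs(88,130),.092),onz("scene",Hs(285,118),.092)]);e=np.array([onz("scene",Hs(100,218),.078),onz("scene",Hs(290,205),.078)]);b=np.array([onz("scene",Hs(130,418),.006),onz("scene",Hs(325,415),.006)])
for n,q in(("ridge",r),("eave",e),("base",b)):
    dd=q[1]-q[0];print(n,q.mean(0),np.linalg.norm(dd)*1e3,np.degrees(np.arctan2(dd[1],dd[0])))
for n in("purple",):pass
go([.43,.297,.2])
E
```

```text
rim [0.4285 0.2977 0.0574] [np.float64(4.3), np.float64(4.3)]
foot [0.4299 0.2963 0.006 ]
wtop [0.4296 0.3    0.1271] [np.float64(1.1), np.float64(1.1)]
rim top-only [0.4289 0.2928 0.06  ] wtop top-only [0.4296 0.2992 0.126 ]
rim scn-only [0.4298 0.3016 0.06  ] wtop scn-only [0.428  0.3014 0.126 ]
[[ 0.552  -0.2204  0.078 ]
 [ 0.5714 -0.26    0.078 ]
 [ 0.5432 -0.2715  0.078 ]
 [ 0.5258 -0.2295  0.078 ]] centre [ 0.5481 -0.2454  0.078 ]
yaw long -65.76355522128449 44.74314812825136 29.113637399895218
yaw normal 20.711363209773015
ridge [ 0.5469 -0.2416  0.092 ] 45.49398245488559 115.03307340874764
eave [ 0.5602 -0.2346  0.078 ] 43.84873962913756 115.50999577151794
base [ 0.5605 -0.2362  0.006 ] 47.58357934317557 111.04134072447678
tool x,z: [-0.932 -0.363 -0.   ] [ 0.363 -0.932 -0.002] yaw -68.7
shift [-508.5   31.7 -695. ] spin 0 now [ 0.2088 -0.5353  0.2305]
```

Run:
```python
from h import *
go([.50,-.13,.23],90)
```

```text
tool x,z: [-0.932 -0.363 -0.   ] [ 0.363 -0.932 -0.002] yaw -68.7
shift [-418.6    1.  -271.8] spin 21.3 now [ 0.2088 -0.5353  0.2305]
```

```bash
python3 -m inch '[[[-42,0,-27,-8],[-84,0,-54,-16],[-126,0,-81,-24],[-168,0,-108,-32],[-210,0,-136,-40],[-252,0,-163,-48],[-294,0,-190,-56],[-336,0,-217,-64],[-378,0,-244,-72],[-419,0,-272,-80]]]' 85
python3 - <<'E'
from h import *
print(env.get_state()["joint_pos"].round(3))
go([.429,.2985,.20],90)
E
```

```text
clock: 1.1
tcp_pos: [0.5012, -0.1282, 0.231]
orientation: [-0.548, 0.548, -0.447, 0.447]
wrist_force: [0.5, -1.2, 0.1]
finger_gap: 0.085
[-0.406  0.202 -0.102  1.267 -0.     0.962]
tool x,z: [ 0.202 -0.979  0.   ] [ 0.979  0.202 -0.   ] yaw 11.63
shift [-432.5   31.    15.3] spin -78.37 now [ 0.5012 -0.1282  0.231 ]
```

```bash
python3 -m inch '[[[-44,3,1,-8],[-88,6,3,-16],[-132,9,4,-24],[-176,12,6,-32],[-220,15,7,-40],[-264,18,9,-48],[-308,21,10,-56],[-352,24,12,-64],[-396,27,13,-72],[-432,30,15,-78.4]]]'
python3 - <<'E'
from h import *
import cv2
s,t=env.read_camera("scene"),env.read_camera("top")
cv2.imwrite("pics/scene1.png",s);cv2.imwrite("pics/top1.png",t)
st=env.get_state();print(st["joint_pos"].round(3));go([.429,.2985,.083],90)
p=st["tcp_pos"];print(proj("scene",p),proj("top",p))
def crop(im,x,y,w,h,k): return cv2.resize(im[y:y+h,x:x+w],None,fx=k,fy=k,interpolation=cv2.INTER_CUBIC)
cv2.imwrite("pics/e1.png",np.hstack([crop(s,430,170,100,120,4),crop(t,120,230,100,120,4)]))
E
```

```text
clock: 2.1
tcp_pos: [0.4294, 0.2985, 0.2008]
orientation: [-0.707, 0.707, 0.0, -0.001]
wrist_force: [0.5, 1.0, 0.6]
finger_gap: 0.0852
[ 4.560e-01  2.260e-01 -1.470e-01  1.199e+00  1.000e-03  4.540e-01]
tool x,z: [ 1.     0.002 -0.001] [-0.002  1.     0.   ] yaw 90.12
shift [  0.  117.3  -1.4] spin 0.12 now [0.4291 0.2999 0.2003]
[504.35246101 219.40063353] [163.26199933 296.33591632]
```

View pics/e1.png

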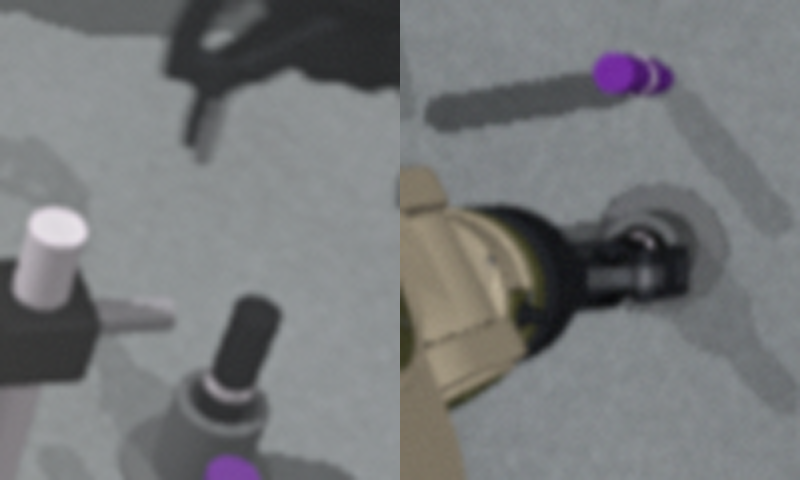

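Run:
```python
from h import *
for sg in(-1,1):
  for z in(.2003,.213):
    p=[.4291,.2999+sg*.0426,z];q=[.4291,.2999+sg*.057,z];a=proj("scene",p);b=proj("scene",q)
    print(sg,z,"crop",(a-[430,170])*4,(b-[430,170])*4,"top",proj("top",p),(proj("top",p)-[120,230])*4+[400,0])
```

```text
-1 0.2003 crop [203.85228747 176.54087311] [172.66408926 169.52690401] top [183.52517851 295.71238533] [654.10071403 262.84954133]
-1 0.213 crop [210.84341231 156.15852465] [179.31356355 149.14617112] top [182.17082756 296.05488863] [648.68331025 264.21955452]
1 0.2003 crop [393.01055372 219.08101042] [425.78571423 226.45187428] top [142.94645068 296.97477293] [491.78580274 267.89909174]
1 0.213 crop [402.12251936 198.69969672] [435.27365785 206.07263101] top [141.13199545 297.33227715] [484.52798179 269.3291086 ]
```

```bash
python3 -m inch '[[[0,40,0,0],[0,80,0,0],[0,105,0,0],[0,117,0,0],[0,117,0,0]]]'; python3 -m inch '[[[0,0,0,0],[0,0,0,0],[0,0,0,0],[0,0,0,0],[0,0,0,0],[0,0,0,0],[0,0,0,0],[0,0,0,0]]]' 0 30
```

```text
clock: 2.7
tcp_pos: [0.4294, 0.2952, 0.0827]
orientation: [-0.706, 0.708, -0.003, 0.001]
wrist_force: [-0.7, 0.2, -0.1]
finger_gap: 0.0854
clock: 3.5
tcp_pos: [0.4312, 0.2969, 0.0851]
orientation: [0.707, -0.707, 0.001, -0.002]
wrist_force: [-0.2, 1.4, 5.2]
finger_gap: 0.0232
```

```bash
python3 -m inch '[[[0,-30,0,0],[0,-75,0,0],[10,-80,-20,0],[30,-80,-55,0],[50,-80,-90,0],[70,-80,-125,0],[85,-72,-155,0],[89,-57,-161,0],[89,-57,-161,0],[89,-57,-161,0]]]'
python3 - <<'E'
from h import *
import cv2
s,t=env.read_camera("scene"),env.read_camera("top")
cv2.imwrite("pics/scene2.png",s);cv2.imwrite("pics/top2.png",t)
def crop(im,x,y,w,h,k): return cv2.resize(im[y:y+h,x:x+w],None,fx=k,fy=k,interpolation=cv2.INTER_CUBIC)
cv2.imwrite("pics/e2.png",np.hstack([crop(s,340,190,130,130,3),crop(t,180,190,130,130,3)]))
st=env.get_state();print(st["tcp_pos"],proj("scene",[.518,.137,.063]),proj("top",[.518,.137,.063]))
E
```

```text
clock: 4.5
tcp_pos: [0.5177, 0.135, 0.1407]
orientation: [-0.707, 0.707, -0.003, 0.001]
wrist_force: [-0.3, 0.4, -0.3]
finger_gap: 0.0232
[0.51827664 0.1356954  0.14162057] [398.12695729 279.06933213] [246.45493783 253.52386338]
```

View pics/e2.png

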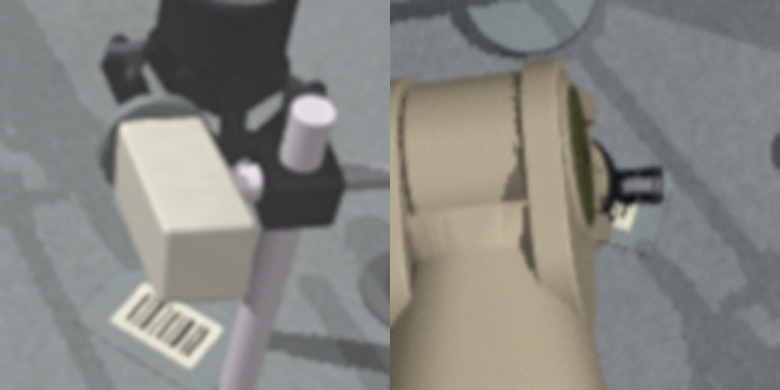

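The camera box hides the tip from the scene view, and the arm hides it from the top view. I'll move the pen out to the left, where both views are clear, and measure its lean there.

```bash
python3 -m inch '[[[0,-20,20,0],[-20,-50,60,0],[-40,-80,110,0],[-60,-80,150,0],[-60,-80,170,0],[-60,-80,170,0]]]'
python3 - <<'E'
from h import *
import cv2
s,t=env.read_camera("scene"),env.read_camera("top")
cv2.imwrite("pics/scene3.png",s);cv2.imwrite("pics/top3.png",t)
def crop(im,x,y,w,h,k): return cv2.resize(im[y:y+h,x:x+w],None,fx=k,fy=k,interpolation=cv2.INTER_CUBIC)
p=env.get_state()["tcp_pos"]
a=proj("scene",p).astype(int)-[35,30];b=proj("top",p).astype(int)-[35,40];print(p,a,b)
cv2.imwrite("pics/e3.png",cv2.convertScaleAbs(np.hstack([crop(s,*a,65,85,6),crop(t,*b,65,85,6)]),alpha=1.5))
for n in("scene","top"): print(n,(proj(n,p-[0,0,.077])-(a if n=="scene" else b))*6)
E
```

```text
clock: 5.2
tcp_pos: [0.4581, 0.3096, 0.2227]
orientation: [0.708, -0.706, -0.001, -0.0]
wrist_force: [0.1, -0.7, -0.7]
finger_gap: 0.0234
[0.4587326  0.30646159 0.22172597] [475 191] [122 242]
scene [140.13192787 364.64619976]
top [267.65722476 237.62956156]
```

View pics/e3.png

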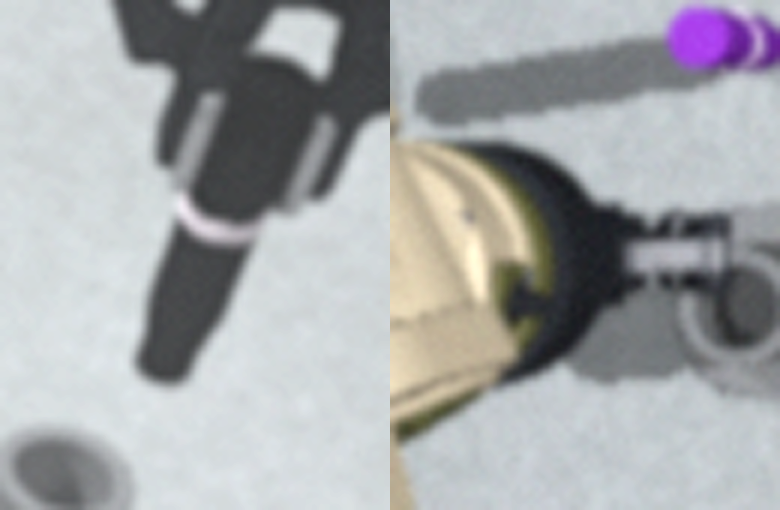

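Run:
```python
from h import *
p=np.array([.4585,.307,.2217])
for q in([0,0,0],[.011,-.012,0],[.011,.012,0],[-.011,-.012,0],[.011,-.026,0],[.011,.026,0],[0,0,-.077],[0,-.009,-.077],[0,.009,-.077],[0,0,.043]):
    print(q,(proj("scene",p+q)-[475,191])*6,(proj("top",p+q)-[122,242])*6+[390,0])
import cv2
g=cv2.cvtColor(cv2.imread("pics/scene3.png"),cv2.COLOR_BGR2GRAY)
m=(g<55).astype('uint8')
for v in range(219,257,2):
    r=np.where(m[v,485:535])[0]; print(v,485+r.min() if len(r) else None,485+r.max() if len(r) else None,(v-191)*6)
```

```text
[0, 0, 0] [215.09846637 185.76557379] [599.50016936 245.09276161]
[0.011, -0.012, 0] [170.90482862 200.14154477] [633.93246841 212.23357826]
[0.011, 0.012, 0] [255.21765632 219.29806771] [564.12613201 214.33139987]
[-0.011, -0.012, 0] [175.91503354 153.01520608] [634.88597939 275.86436089]
[0.011, -0.026, 0] [122.20891222 189.07745802] [674.61109829 211.01110316]
[0.011, 0.026, 0] [304.89338306 230.58477491] [523.36397747 215.55638506]
[0, 0, -0.077] [141.91632731 364.62146511] [656.21943266 238.30149829]
[0, -0.009, -0.077] [112.69210462 357.6064942 ] [680.70844622 237.55947491]
[0, 0.009, -0.077] [171.26924187 371.66732716] [631.71927856 239.04385924]
[0, 0, 0.043] [260.22538315  75.47616403] [564.30154196 249.30725829]
219 509 530 168
221 508 529 180
223 507 521 192
225 509 518 204
227 514 515 216
229 None None 228
231 504 507 240
233 504 514 252
235 503 513 264
237 502 513 276
239 501 512 288
241 501 511 300
243 501 510 312
245 500 509 324
247 500 507 336
249 499 506 348
251 499 505 360
253 501 504 372
255 None None 384
```

```bash
python3 -m inch '[[[0,0,0,8.5],[0,0,0,17],[0,0,0,25.5],[0,0,0,34],[0,0,0,42.5],[0,0,0,51],[0,0,0,59.5],[0,0,0,68],[0,0,0,76.5],[0,0,0,85]]]';python3 -m inch '[[[0,0,0,5],[0,0,0,5],[0,0,0,5]]]'
python3 - <<'E'
from h import *
import cv2
s,t=env.read_camera("scene"),env.read_camera("top")
cv2.imwrite("pics/scene4.png",s);cv2.imwrite("pics/top4.png",t)
st=env.get_state();R=toolR(st["orientation"]);print(st["tcp_pos"],R[:,0],R[:,2],st["joint_pos"].round(2))
def crop(im,x,y,w,h,k): return cv2.resize(im[y:y+h,x:x+w],None,fx=k,fy=k,interpolation=cv2.INTER_CUBIC)
cv2.imwrite("pics/e4.png",cv2.convertScaleAbs(np.hstack([crop(s,475,191,65,85,6),crop(t,122,242,65,85,6)]),alpha=2.5))
E
```

```text
clock: 6.3
tcp_pos: [0.4597, 0.304, 0.2212]
orientation: [-0.518, 0.519, -0.481, 0.481]
wrist_force: [-0.9, -0.3, -0.7]
finger_gap: 0.0233
clock: 6.6
tcp_pos: [0.4597, 0.3045, 0.2213]
orientation: [-0.499, 0.499, -0.501, 0.501]
wrist_force: [0.2, 0.3, -1.2]
finger_gap: 0.0234
[0.45963794 0.3048121  0.2212565 ] [-4.33314669e-03 -9.99990576e-01  2.66942976e-04] [ 9.99990611e-01 -4.33315996e-03 -4.91737654e-05] [ 0.44  0.27 -0.04  1.26 -0.    2.02]
```

View pics/e4.png

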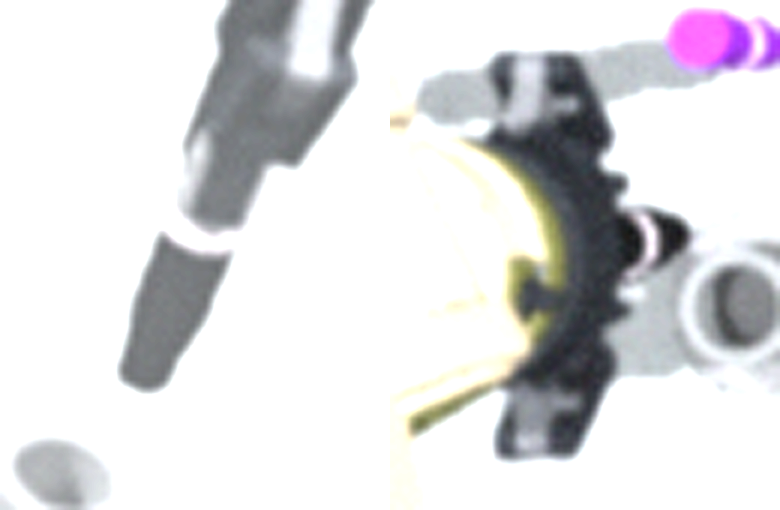

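The tip was off because the arm had not settled in the first picture. Now that it has, the tip lies under the TCP within about 1 mm, averaging the two views' biases of +3 and -3 mm. Back to the label, with a longer settle.

```bash
python3 -m inch '[[[30,0,10,0],[70,0,24,0],[110,10,38,0],[145,40,50,0],[162,70,56,0],[168,81,58,0],[168,81,58,0],[168,81,58,0],[168,81,58,0],[168,81,58,0]]]';python3 -m inch '[[[0,0,0,0],[0,0,0,0],[0,0,0,0],[0,0,0,0],[0,0,0,0],[0,0,0,0],[0,0,0,0],[0,0,0,0],[0,0,0,0],[0,0,0,0]]]'
python3 - <<'E'
from h import *
import cv2
s,t=env.read_camera("scene"),env.read_camera("top")
cv2.imwrite("pics/scene5.png",s);cv2.imwrite("pics/top5.png",t)
st=env.get_state();print(st["tcp_pos"],st["joint_pos"].round(2),np.abs(st["qvel"]).max())
def crop(im,x,y,w,h,k): return cv2.resize(im[y:y+h,x:x+w],None,fx=k,fy=k,interpolation=cv2.INTER_CUBIC)
cv2.imwrite("pics/e5.png",cv2.convertScaleAbs(np.hstack([crop(s,350,210,65,105,6),crop(t,210,210,65,105,6)]),alpha=1.5))
E
```

```text
clock: 7.7
tcp_pos: [0.5173, 0.1381, 0.1417]
orientation: [-0.5, 0.498, -0.5, 0.501]
wrist_force: [0.3, -0.3, -0.8]
finger_gap: 0.0232
clock: 8.7
tcp_pos: [0.5167, 0.137, 0.1403]
orientation: [-0.499, 0.499, -0.501, 0.501]
wrist_force: [-0.4, -0.1, -1.6]
finger_gap: 0.0231
[0.51667041 0.1369603  0.14026101] [ 0.11  0.28 -0.23  1.06 -0.    1.69] 0.0015455664749217072
```

View pics/e5.png

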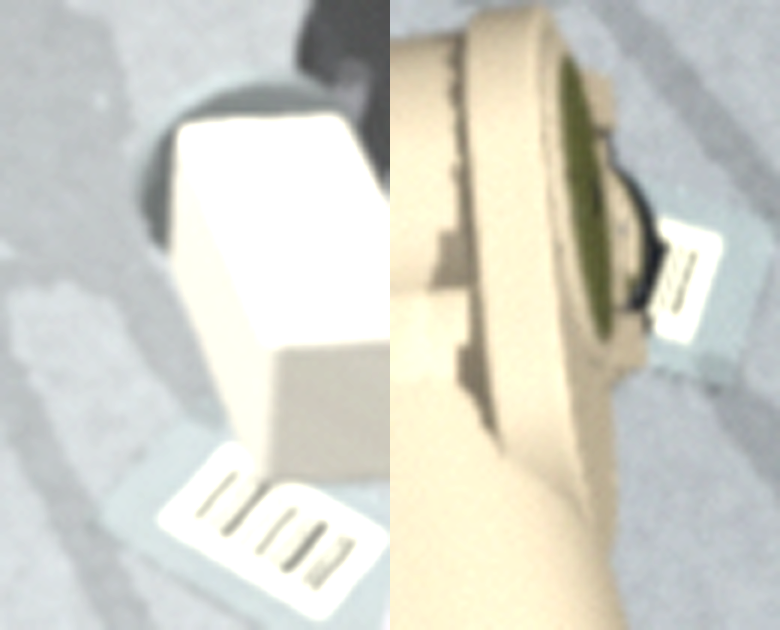

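```bash
python3 -m inch '[[[0,0,0,0],[0,0,0,0],[0,0,0,0],[0,0,0,0],[0,0,0,0],[0,0,0,0]]]'; python3 -m inch '[[[-8,-8,-5,0],[-30,-22,-18,0],[-70,-24,-40,0],[-110,-24,-60,0],[-145,-24,-80,0],[-159,-24,-87,0],[-159,-24,-87,0],[-159,-24,-87,0],[-159,-24,-87,0],[-159,-24,-87,0]]]'
python3 - <<'E'
from h import *
import cv2
s,t=env.read_camera("scene"),env.read_camera("top")
cv2.imwrite("pics/scene6.png",s);cv2.imwrite("pics/top6.png",t)
st=env.get_state();print(st["tcp_pos"])
def crop(im,x,y,w,h,k): return cv2.resize(im[y:y+h,x:x+w],None,fx=k,fy=k,interpolation=cv2.INTER_CUBIC)
cv2.imwrite("pics/e6.png",cv2.convertScaleAbs(np.hstack([crop(s,455,221,65,85,6),crop(t,140,252,65,85,6)]),alpha=2.5))
E
```

```text
clock: 9.4
tcp_pos: [0.5166, 0.137, 0.1402]
orientation: [-0.499, 0.499, -0.501, 0.501]
wrist_force: [0.4, -0.1, -0.4]
finger_gap: 0.0235
clock: 10.4
tcp_pos: [0.431, 0.2956, 0.1644]
orientation: [-0.498, 0.498, -0.502, 0.502]
wrist_force: [-0.1, -0.1, -0.9]
finger_gap: 0.0233
[0.43097008 0.29566237 0.16426623]
```

View pics/e6.png

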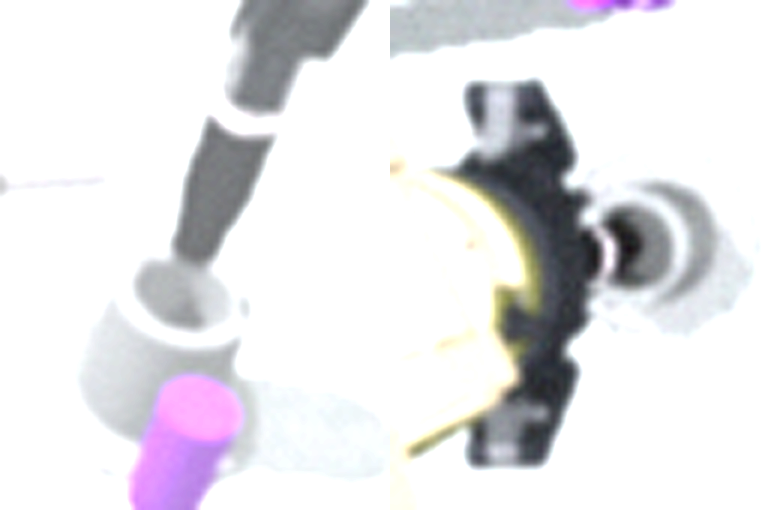

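Run:
```python
import cv2,numpy as np
s=cv2.imread("pics/scene6.png");t=cv2.imread("pics/top6.png")
def crop(im,x,y,w,h,k): return cv2.resize(im[y:y+h,x:x+w],None,fx=k,fy=k,interpolation=cv2.INTER_CUBIC)
cv2.imwrite("pics/e7.png",cv2.convertScaleAbs(np.hstack([crop(s,465,250,36,48,11),crop(t,165,270,36,48,11)]),alpha=1.7))
```

```text
(no output)
```

View pics/e7.png

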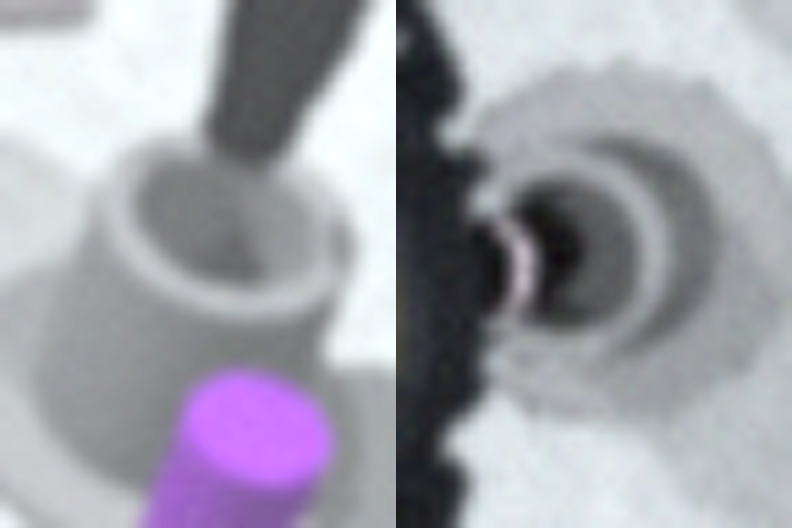

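Run:
```python
from h import *
np.set_printoptions(precision=4,suppress=True)
S=lambda x,y:(465+(x-5)/11,250+(y-5)/11);T=lambda x,y:(165+(x-396-5)/11,270+(y-5)/11)
print("rim s",onz("scene",S(226,228),.06),"t",onz("top",T(560,247),.06),tri(S(226,228),T(560,247)))
for z in(.083,.087,.091):print("tip",z,onz("scene",S(245,148),z),onz("top",T(540,250),z))
print(tri(S(245,148),T(540,250)))
```

```text
rim s [0.431 0.301 0.06 ] t [0.4313 0.298  0.06  ] (array([0.4311, 0.2996, 0.0597]), [np.float64(1.5), np.float64(1.5)])
tip 0.083 [0.4325 0.2987 0.083 ] [0.4317 0.2969 0.083 ]
tip 0.087 [0.4366 0.298  0.087 ] [0.4319 0.296  0.087 ]
tip 0.091 [0.4407 0.2974 0.091 ] [0.4321 0.2951 0.091 ]
(array([0.4316, 0.298 , 0.0819]), [np.float64(0.8), np.float64(0.8)])
```

```bash
python3 -m inch '[[[-2,10,0,0],[-2,25,0,0],[-2,40,0,0],[-2,55,0,0],[-2,68,0,0],[-2,76,0,0],[-2,76,0,0],[-2,76,0,0]]]'; python3 -m inch '[[[0,0,0,0],[0,0,0,0]]]'
```

```text
clock: 11.3
tcp_pos: [0.4306, 0.2983, 0.0882]
orientation: [0.499, -0.499, 0.501, -0.501]
wrist_force: [0.1, 0.7, -0.8]
finger_gap: 0.0234
clock: 11.5
tcp_pos: [0.431, 0.2987, 0.089]
orientation: [-0.499, 0.498, -0.501, 0.501]
wrist_force: [0.7, -0.7, -0.3]
finger_gap: 0.023
```

No contact yet, so I'll lower a little more and then release.

```bash
python3 -m inch '[[[0,2,0,0],[0,4,0,0],[0,4,0,0],[0,4,0,0]]]'; python3 -m inch '[[[0,0,0,0],[0,0,0,0],[0,0,0,0],[0,0,0,0],[0,0,0,0],[0,0,0,0],[0,0,0,0]]]' 80
```

```text
clock: 11.9
tcp_pos: [0.4313, 0.2987, 0.0849]
orientation: [-0.499, 0.498, -0.501, 0.502]
wrist_force: [0.3, 0.7, 4.9]
finger_gap: 0.0231
clock: 12.6
tcp_pos: [0.4305, 0.2984, 0.0842]
orientation: [-0.499, 0.499, -0.501, 0.501]
wrist_force: [0.3, 0.3, 0.7]
finger_gap: 0.0801
```

```bash
python3 -m inch '[[[0,-20,0,0],[0,-60,0,0],[0,-105,0,0],[0,-115,0,0],[0,-115,0,0]]]'
python3 - <<'E'
from h import *
import cv2
s,t=env.read_camera("scene"),env.read_camera("top")
cv2.imwrite("pics/scene7.png",s);cv2.imwrite("pics/top7.png",t)
def crop(im,x,y,w,h,k): return cv2.resize(im[y:y+h,x:x+w],None,fx=k,fy=k,interpolation=cv2.INTER_CUBIC)
cv2.imwrite("pics/e8.png",np.hstack([crop(s,430,190,100,120,4),crop(t,120,230,100,120,4)]))
go([.45,.0,.23],90)
E
```

```text
clock: 13.1
tcp_pos: [0.4319, 0.2992, 0.2015]
orientation: [-0.5, 0.497, -0.501, 0.502]
wrist_force: [0.1, 0.8, -0.8]
finger_gap: 0.0799
tool x,z: [-0.005 -1.     0.001] [ 1.    -0.005 -0.001] yaw -0.3
shift [298.1 -31.6  21.5] spin 89.7 now [0.4301 0.2982 0.1983]
```

View pics/e8.png

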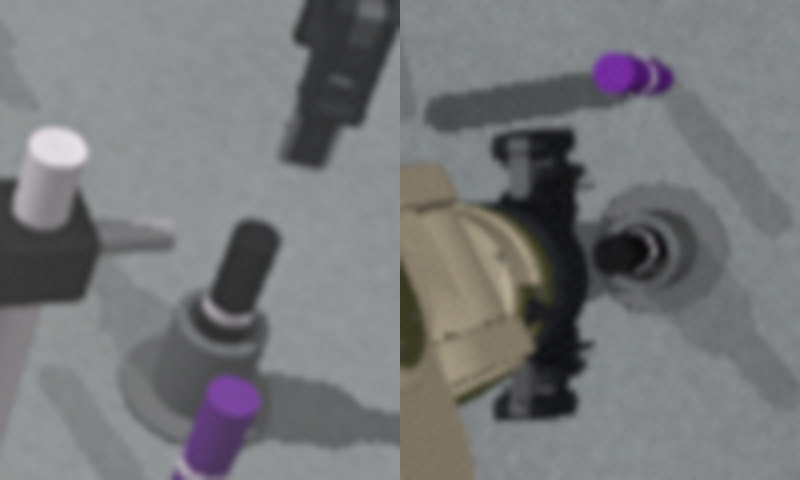

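The scanner is back in its cup and the purple pen is untouched. Next, the house.

```bash
python3 -m inch '[[[30,-10,5,6],[75,-15,15,13],[122,-15,27,20],[169,-15,38,27],[216,-15,49,34],[263,-15,59,41],[310,-15,70,48],[357,-15,80,55],[404,-15,90,62],[450,-10,100,65.2]]]' 85
python3 - <<'E'
from h import *
go([.5476,-.2434,.20],114.5)
E
```

```text
clock: 14.2
tcp_pos: [0.5274, -0.1539, 0.2074]
orientation: [0.148, -0.149, 0.692, -0.691]
wrist_force: [0.2, 0.5, 0.4]
finger_gap: 0.0848
tool x,z: [-0.912 -0.411  0.002] [ 0.411 -0.912 -0.002] yaw -65.73
shift [18.4  7.2 89.9] spin -0.23 now [ 0.5274 -0.1539  0.2074]
```

```bash
python3 -m inch '[[[9,3,45,0],[18.5,7,90,0],[18.5,7,90,0],[18.5,7,90,0],[18.5,7,90,0],[18.5,7,90,0]]]'
python3 - <<'E'
from h import *
import cv2
s,t=env.read_camera("scene"),env.read_camera("top")
cv2.imwrite("pics/scene8.png",s);cv2.imwrite("pics/top8.png",t)
def crop(im,x,y,w,h,k): return cv2.resize(im[y:y+h,x:x+w],None,fx=k,fy=k,interpolation=cv2.INTER_CUBIC)
cv2.imwrite("pics/e9.png",cv2.convertScaleAbs(np.hstack([crop(s,180,170,80,110,5),crop(t,370,190,80,110,5)]),alpha=1.5))
go([.5476,-.2434,.047],114.5)
E
```

```text
clock: 14.8
tcp_pos: [0.5482, -0.2401, 0.2019]
orientation: [0.15, -0.151, 0.691, -0.691]
wrist_force: [-0.1, -0.6, -1.2]
finger_gap: 0.0851
tool x,z: [-0.909 -0.416 -0.   ] [ 0.416 -0.909  0.   ] yaw -65.4
shift [  2.2 155.5   2.4] spin 0.1 now [ 0.5486 -0.2403  0.2025]
```

View pics/e9.png

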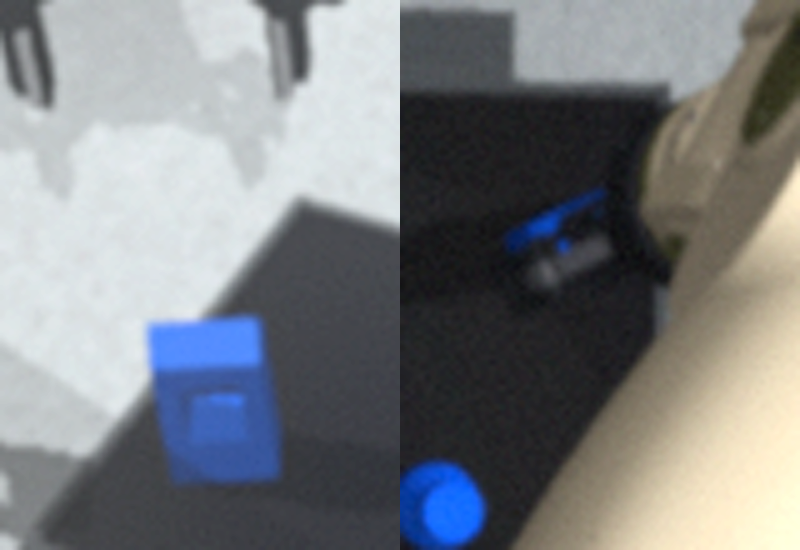

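```bash
python3 -m inch '[[[2,45,2,0],[2,90,2,0],[2,125,2,0],[2,145,2,0],[2,155,2,0],[2,155,2,0],[2,155,2,0],[2,155,2,0],[2,155,2,0]]]'
python3 - <<'E'
from h import *
import cv2
s,t=env.read_camera("scene"),env.read_camera("top")
cv2.imwrite("pics/scene9.png",s)
def crop(im,x,y,w,h,k): return cv2.resize(im[y:y+h,x:x+w],None,fx=k,fy=k,interpolation=cv2.INTER_CUBIC)
cv2.imwrite("pics/e10.png",cv2.convertScaleAbs(crop(s,170,170,110,110,6),alpha=1.5))
p=go([.5476,-.2434,.047],114.5)
E
```

```text
clock: 15.8
tcp_pos: [0.5487, -0.2449, 0.0489]
orientation: [-0.151, 0.149, -0.69, 0.692]
wrist_force: [-0.0, 0.3, -1.2]
finger_gap: 0.0854
tool x,z: [-0.91  -0.415 -0.001] [ 0.415 -0.91   0.002] yaw -65.5
shift [ 0.1  1.3 -1.5] spin -0.0 now [ 0.5482 -0.2447  0.0483]
```

View pics/e10.png

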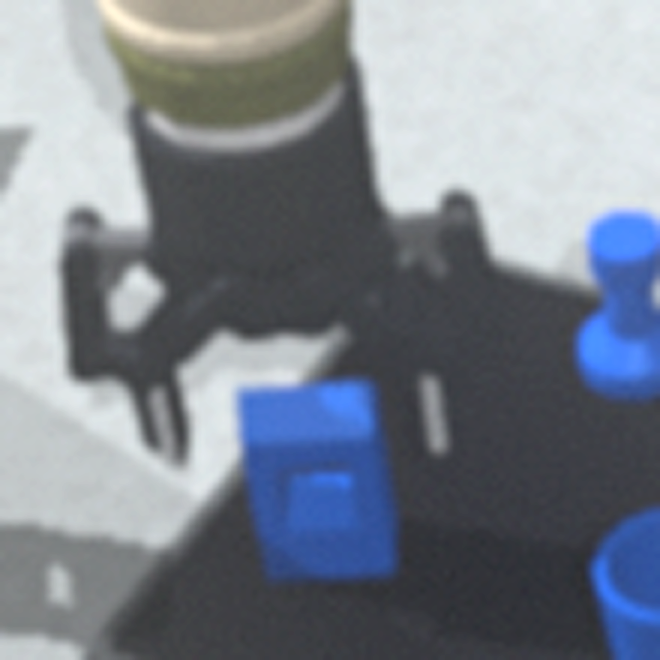

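```bash
python3 -m inch '[[[0,0,0,0],[0,0,0,0],[0,0,0,0],[0,0,0,0],[0,0,0,0],[0,0,0,0],[0,0,0,0],[0,0,0,0]]]' 0 25
python3 - <<'E'
from h import *
import cv2
s,t=env.read_camera("scene"),env.read_camera("top")
cv2.imwrite("pics/scene10.png",s);cv2.imwrite("pics/top10.png",t)
def crop(im,x,y,w,h,k): return cv2.resize(im[y:y+h,x:x+w],None,fx=k,fy=k,interpolation=cv2.INTER_CUBIC)
cv2.imwrite("pics/e11.png",cv2.convertScaleAbs(np.hstack([crop(s,195,210,50,65,8),crop(t,385,210,50,65,8)]),alpha=1.5))
p=go([.5476,-.2434,.047],114.5)
E
```

```text
clock: 16.7
tcp_pos: [0.5478, -0.2444, 0.0474]
orientation: [-0.15, 0.15, -0.691, 0.691]
wrist_force: [-0.2, -0.8, 1.8]
finger_gap: 0.0454
tool x,z: [-0.91  -0.415 -0.   ] [ 0.415 -0.91   0.   ] yaw -65.5
shift [-0.3  0.4 -1. ] spin 0.0 now [ 0.5478 -0.2444  0.0474]
```

View pics/e11.png

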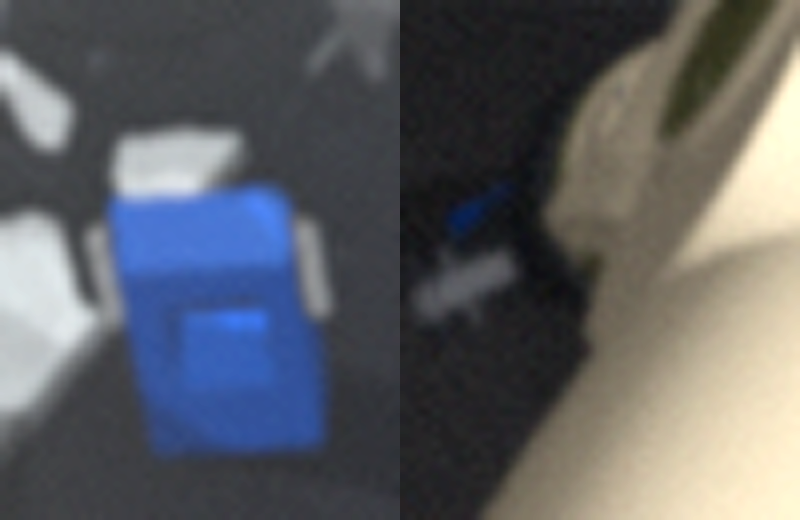

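Run:
```python
from h import *
p=np.array([.5478,-.2444,.0474]);n=np.array([.91,.415,0]);j=np.array([-.415,.91,0])
f=lambda X:((proj("scene",X)-[195,210])*8+3.5).round(0)
for sx in(.011,-.011):
  for sj in(-.023,.023,):
    for z in(0,.038): print("pad",sx,sj,z,f(p+n*sx+j*sj+[0,0,z]))
print("house model at p:")
h=np.array([p[0],p[1],0])
for sj in(-.023,.023):
    for sx,z in((.014,.006),(.014,.078),(0,.092)): print(sj,sx,z,f(h+n*sx+j*sj+[0,0,z]))
```

```text
pad 0.011 -0.023 0 [129. 342.]
pad 0.011 -0.023 0.038 [107. 242.]
pad 0.011 0.023 0 [301. 332.]
pad 0.011 0.023 0.038 [285. 232.]
pad -0.011 -0.023 0 [134. 284.]
pad -0.011 -0.023 0.038 [113. 184.]
pad -0.011 0.023 0 [304. 274.]
pad -0.011 0.023 0.038 [288. 174.]
house model at p:
-0.023 0.014 0.006 [150. 453.]
-0.023 0.014 0.078 [111. 270.]
-0.023 0 0.092 [106. 195.]
0.023 0.014 0.006 [318. 443.]
0.023 0.014 0.078 [288. 260.]
0.023 0 0.092 [283. 185.]
```

The house is held squarely and centred: the gap is 45.4 mm against 46, and the ridge and base match the prediction within 1 px. The hand can't tilt, so I'll pivot the house in the grip by pushing its foot sideways against the fixed plate's +y side. First I'll refine the camera axis and find that plate edge.

Run:
```python
from h import *
np.set_printoptions(precision=4,suppress=True)
s=cv2.imread("pics/scene7.png");t=cv2.imread("pics/top7.png")
def quad(im,seed,lo,hi,roi):
    x,y,w,h=roi;k=8
    c=cv2.resize(im[y:y+h,x:x+w],None,fx=k,fy=k,interpolation=cv2.INTER_CUBIC)
    c=cv2.GaussianBlur(c,(0,0),3);g=cv2.cvtColor(c,cv2.COLOR_BGR2GRAY);m=cv2.inRange(g,lo,hi)
    n,l=cv2.connectedComponents(m);sx,sy=int((seed[0]-x)*k),int((seed[1]-y)*k);m=(l==l[sy,sx]).astype('uint8')*255
    m=cv2.morphologyEx(m,cv2.MORPH_OPEN,np.ones((9,9)))
    ct=max(cv2.findContours(m,cv2.RETR_EXTERNAL,cv2.CHAIN_APPROX_NONE)[0],key=cv2.contourArea)[:,0].astype(np.float32)
    bx=cv2.boxPoints(cv2.minAreaRect(ct))
    ap=cv2.approxPolyDP(ct.astype(np.int32)[:,None],.06*cv2.arcLength(ct[:,None],True),True)[:,0].astype(float)
    # refine: line fit per side, intersect
    L=[]
    for i in range(len(ap)):
        a,b=ap[i],ap[(i+1)%len(ap)];d=(b-a)/np.linalg.norm(b-a);r=ct-a;u=r@d;o=np.abs(r@np.array([-d[1],d[0]]))
        sel=ct[(u>.15*np.linalg.norm(b-a))&(u<.85*np.linalg.norm(b-a))&(o<10)]
        vx,vy,x0,y0=cv2.fitLine(sel,cv2.DIST_HUBER,0,.01,.01).ravel();L.append(np.cross([x0,y0,1],[x0+vx,y0+vy,1]))
    out=[]
    for i in range(len(L)):
        q=np.cross(L[i-1],L[i]);q=q[:2]/q[2];out.append([(q[0]-3.5)/k+x,(q[1]-3.5)/k+y])
    return np.array(out)
gs=cv2.cvtColor(s,cv2.COLOR_BGR2GRAY);gt=cv2.cvtColor(t,cv2.COLOR_BGR2GRAY)
print(gs[248,403],gs[280,408],gs[255,380],gs[262,383],gt[140,222],gt[128,205],gt[150,250])
qs=quad(s,(403,248),(int(gs[248,403])+int(gs[280,408]))//2,255,(372,222,62,60));qt=quad(t,(224,140),170,255,(195,105,60,70))
print(qs,qt)
```

```text
213 135 171 172 219 115 113
[[377.7286 230.2668]
 [391.9887 267.2478]
 [424.7867 264.8795]
 [406.3756 229.2566]] [[222.316  113.7756]
 [204.1244 122.6883]
 [225.4629 165.3611]
 [243.5739 156.7744]]
```

Run:
```python
import cv2,numpy as np
t=cv2.imread("pics/top7.png");s=cv2.imread("pics/scene7.png")
def crop(im,x,y,w,h,k): return cv2.resize(im[y:y+h,x:x+w],None,fx=k,fy=k,interpolation=cv2.INTER_CUBIC)
cv2.imwrite("pics/f1.png",cv2.convertScaleAbs(np.hstack([crop(t,185,108,70,80,7)[:, :],crop(s,368,215,44,80,7)]),alpha=1.3))
cv2.imwrite("pics/f2.png",cv2.convertScaleAbs(np.hstack([crop(t,300,195,140,120,4)]),alpha=2))
```

```text
(no output)
```

View pics/f1.png

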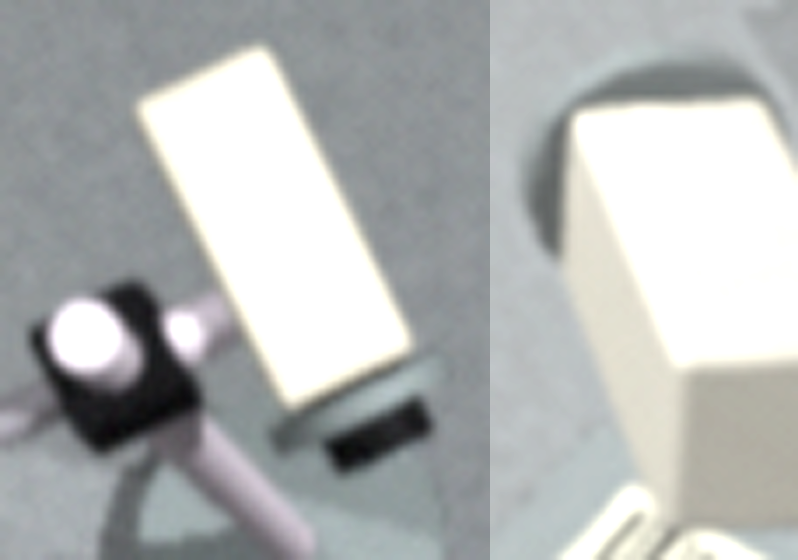

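View pics/f2.png

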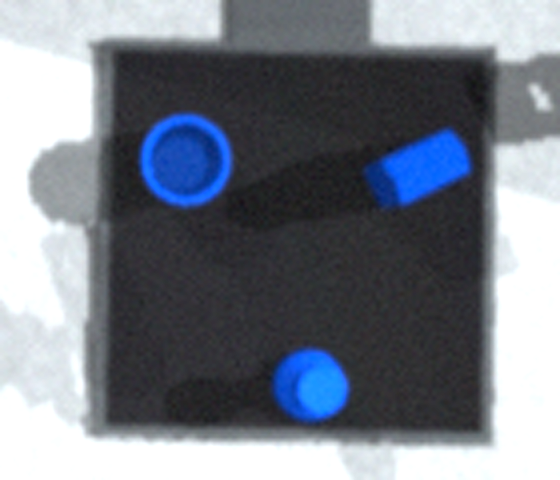

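Run:
```python
from h import *
np.set_printoptions(precision=4,suppress=True)
qs=dict(FR=(377.7286,230.2668),BR=(391.9887,267.2478),BL=(424.7867,264.8795),FL=(406.3756,229.2566))
qt=dict(BR=(222.316,113.7756),BL=(204.1244,122.6883),FL=(225.4629,165.3611),FR=(243.5739,156.7744))
P={k:tri(qs[k],qt[k])[0] for k in qs}
for k in P:print(k,P[k],tri(qs[k],qt[k])[1])
for a,b in(("BR","FR"),("BL","FL")):
    d=P[a]-P[b];print(a,np.linalg.norm(d)*1e3,np.degrees(np.arcsin(d[2]/np.linalg.norm(d))),np.degrees(np.arctan2(d[1],d[0])))
for a,b in(("BL","BR"),("FL","FR")):
    d=P[a]-P[b];print(a,np.linalg.norm(d)*1e3,np.degrees(np.arctan2(d[1],d[0]))-90,d[2]*1e3)
x=((P["BR"]+P["BL"])-(P["FR"]+P["FL"]));x/=np.linalg.norm(x)
th=np.arcsin(x[2]);yw=np.arctan2(x[1],x[0]);print("tilt",np.degrees(th),"yaw",np.degrees(yw))
z=np.array([-np.sin(th)*np.cos(yw),-np.sin(th)*np.sin(yw),np.cos(th)])
c=sum(P.values())/4-.02*z; print("box centre",c)
# lens from tube end in top view: intersect with axis plane
o,d=ray("top",(240.0,171.9))
# closest pt on axis line c+u x to ray
A=np.stack([x,-d],1);sol=np.linalg.lstsq(A,o-c,rcond=None)[0];lens=c+sol[0]*x;print("lens",lens,"u",sol[0],"gap mm",1e3*np.linalg.norm(A@sol-(o-c)))
# rod
o,d=ray("top",(185+(205-3)/7,108+(323-3)/7));pz=o+d*(c[2]-o[2])/d[2];print("rod pt",pz,"u along axis",(pz-c)@x, "-> lens u",(pz-c)@x-.052)
print("focus",lens-.13*x,"z",z)
f2=lambda a,b:(300+(a-1.5)/4,195+(b-1.5)/4)
for n,p in(("TL",(95,43)),("BL",(92,436)),("BR",(491,441)),("TR",(494,46))):print(n,onz("top",f2(*p),.006))
```

```text
FR [0.6927 0.1086 0.3476] [np.float64(0.4), np.float64(0.4)]
BR [0.7698 0.1437 0.3671] [np.float64(0.3), np.float64(0.3)]
BL [0.7535 0.1788 0.3678] [np.float64(1.8), np.float64(1.8)]
FL [0.6772 0.1438 0.3471] [np.float64(1.4), np.float64(1.4)]
BR 86.92862928595052 12.979632652674077 24.50133937896394
BL 86.44652758816662 13.79518302534287 24.62963014167772
BL 38.68085617596962 24.836845759918077 0.6412702103092971
FL 38.493127085986735 23.714725140433345 -0.44748446996456526
tilt 13.386282012495228 yaw 24.565197738297055
box centre [0.7275 0.1456 0.3379]
lens [0.6686 0.1187 0.3225] u -0.0665991613099107 gap mm 0.42194985407235824
rod pt [0.7019 0.1651 0.3379] u along axis -0.014758592591939753 -> lens u -0.06675859259193975
focus [0.5536 0.0661 0.2924] z [-0.2106 -0.0962  0.9728]
TL [ 0.6349 -0.0524  0.006 ]
BL [ 0.3891 -0.0432  0.006 ]
BR [ 0.3781 -0.293   0.006 ]
TR [ 0.6263 -0.3047  0.006 ]
```

Two independent lens estimates agree within 0.2 mm. The tilt is about 13.2°, the yaw about 24.6°, and the focus is at about (0.554, 0.066, 0.292). Now I'll lift the house and carry it to the plate's +y side.

```bash
python3 -m inch '[[[0,-30,0,0],[0,-75,0,0],[0,-120,-10,0],[-1,-120,-50,-8],[-2,-120,-95,-16],[-3,-120,-140,-24],[-4,-120,-185,-32],[-5,-120,-225,-40],[-6,-120,-249,-48],[-6,-120,-249,-56]]]'; python3 -m inch '[[[0,0,0,-7.4],[0,0,0,-7.4],[0,0,0,-7.4],[0,0,0,-7.4]]]'
python3 - <<'E'
from h import *
import cv2
s,t=env.read_camera("scene"),env.read_camera("top")
cv2.imwrite("pics/scene11.png",s);cv2.imwrite("pics/top11.png",t)
def crop(im,x,y,w,h,k): return cv2.resize(im[y:y+h,x:x+w],None,fx=k,fy=k,interpolation=cv2.INTER_CUBIC)
st=env.get_state();p=st["tcp_pos"];print(st["joint_pos"].round(2))
a=proj("scene",p).astype(int)-[40,45];b=proj("top",p).astype(int)-[40,45]
cv2.imwrite("pics/e12.png",cv2.convertScaleAbs(np.hstack([crop(s,*a,80,90,5),crop(t,*b,80,90,5)]),alpha=1.5))
go([.45,-.015,.0444],-2.1)
E
```

```text
clock: 17.8
tcp_pos: [0.4475, -0.0123, 0.167]
orientation: [0.459, -0.46, 0.538, -0.537]
wrist_force: [0.4, -0.9, -0.3]
finger_gap: 0.0454
clock: 18.2
tcp_pos: [0.4498, -0.0154, 0.1671]
orientation: [0.49, -0.49, 0.51, -0.51]
wrist_force: [0.1, -0.3, -0.8]
finger_gap: 0.0453
[-0.21  0.11 -0.38  1.09 -0.    1.4 ]
tool x,z: [-0.038 -0.999  0.   ] [ 0.999 -0.038 -0.   ] yaw -2.2
shift [-4.000e-01  1.228e+02  1.000e-01] spin -0.1 now [ 0.4499 -0.0154  0.1672]
```

View pics/e12.png

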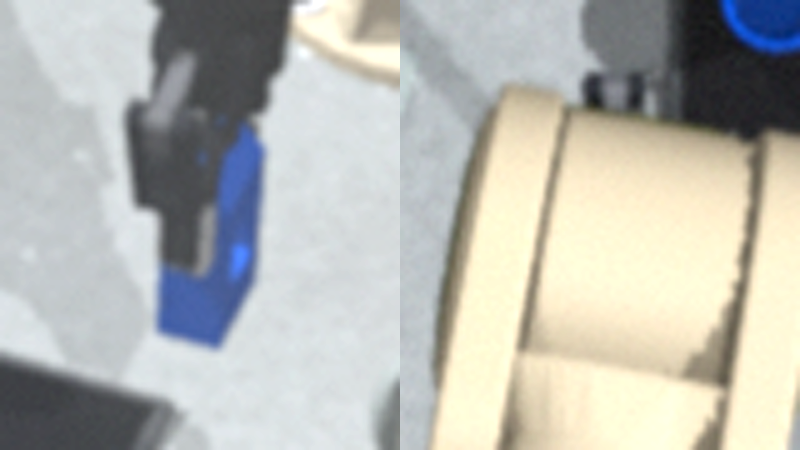

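```bash
python3 -m inch '[[[0,40,0,0],[0,80,0,0],[0,105,0,0],[0,117,0,0],[0,122,0,0],[0,122,0,0],[0,122,0,0],[0,122.5,0,0],[0,122.5,0,0]]]'; python3 -m inch '[[[4,0,0,0],[8,0,0,0],[11,0,0,0],[11,0,0,0],[11,0,0,0]]]'
python3 - <<'E'
from h import *
import cv2
s=env.read_camera("scene")
cv2.imwrite("pics/scene12.png",s)
def crop(im,x,y,w,h,k): return cv2.resize(im[y:y+h,x:x+w],None,fx=k,fy=k,interpolation=cv2.INTER_CUBIC)
st=env.get_state();p=st["tcp_pos"];print(p,st["wrist_force"])
a=proj("scene",p).astype(int)-[50,45]
cv2.imwrite("pics/e13.png",cv2.convertScaleAbs(crop(s,*a,90,90,7),alpha=1.7))
E
```

```text
clock: 19.2
tcp_pos: [0.4506, -0.0154, 0.0456]
orientation: [-0.491, 0.49, -0.509, 0.51]
wrist_force: [-0.7, 0.8, 1.0]
finger_gap: 0.0459
clock: 19.7
tcp_pos: [0.4494, -0.0264, 0.0448]
orientation: [0.491, -0.491, 0.509, -0.509]
wrist_force: [0.4, -0.6, -0.4]
finger_gap: 0.0459
[ 0.4494162  -0.02631403  0.04476173] [ 0.88328597 -0.22891236 -0.39058476]
```

View pics/e13.png

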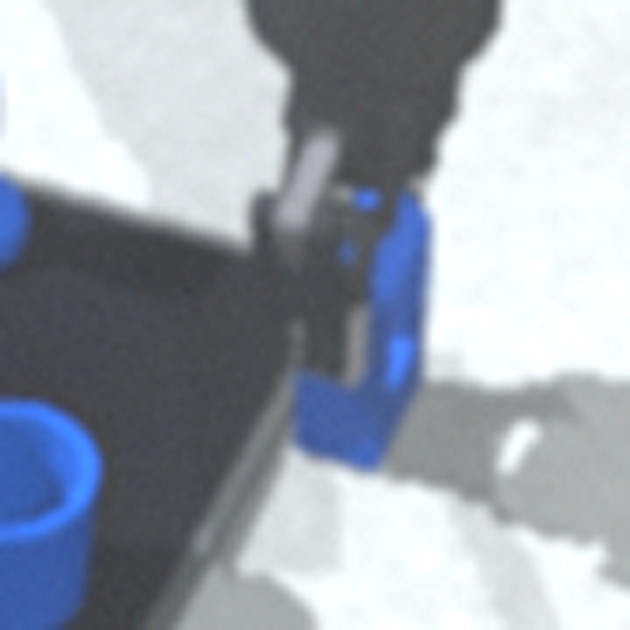

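```bash
for i in 1; do python3 -m inch '[[[1,0,0,0],[2,0,0,0],[2,0,0,0]]]'; done | grep -E "tcp|force"; python3 -m inch '[[[1,0,0,0],[2,0,0,0],[2,0,0,0]]]'| grep -E "tcp|force"; python3 -m inch '[[[1,0,0,0],[2,0,0,0],[2,0,0,0]]]'| grep -E "tcp|force"
```

```text
tcp_pos: [0.4494, -0.0283, 0.0448]
wrist_force: [0.6, -0.7, -0.5]
tcp_pos: [0.4493, -0.0303, 0.0448]
wrist_force: [0.0, 0.3, -0.3]
tcp_pos: [0.4493, -0.0324, 0.0448]
wrist_force: [-0.7, 0.1, -0.1]
```

```bash
for i in 1; do python3 -m inch '[[[1,0,0,0],[2,0,0,0],[2,0,0,0]]]'; done | grep -E "tcp|force"; python3 -m inch '[[[1,0,0,0],[2,0,0,0],[2,0,0,0]]]'| grep -E "tcp|force"
```

```text
tcp_pos: [0.4491, -0.0334, 0.0448]
wrist_force: [1.0, 5.2, 0.4]
tcp_pos: [0.4491, -0.0356, 0.0448]
wrist_force: [0.2, 5.3, 1.6]
```

```bash
python3 -m inch '[[[1,0,0,0],[2,0,0,0],[3,0,0,0],[4,0,0,0],[5,0,0,0],[6,0,0,0],[7,0,0,0],[7,0,0,0]]]'| grep -E "tcp|force"; python3 -m inch '[[[1,0,0,0],[2,0,0,0],[3,0,0,0],[4,0,0,0],[4,0,0,0],[4,0,0,0]]]'| grep -E "tcp|force"
python3 - <<'E'
from h import *
import cv2
s=env.read_camera("scene")
cv2.imwrite("pics/scene13.png",s)
def crop(im,x,y,w,h,k): return cv2.resize(im[y:y+h,x:x+w],None,fx=k,fy=k,interpolation=cv2.INTER_CUBIC)
st=env.get_state();p=st["tcp_pos"];print(p,st["wrist_force"])
a=proj("scene",p).astype(int)-[50,45]
cv2.imwrite("pics/e14.png",cv2.convertScaleAbs(crop(s,*a,90,90,7),alpha=1.7))
E
```

```text
tcp_pos: [0.4489, -0.043, 0.0449]
wrist_force: [0.3, 5.4, 2.4]
tcp_pos: [0.4487, -0.0472, 0.0448]
wrist_force: [0.8, 5.2, 3.7]
[ 0.44876147 -0.04720905  0.04482023] [0.92239644 6.03247426 2.35959477]
```

View pics/e14.png

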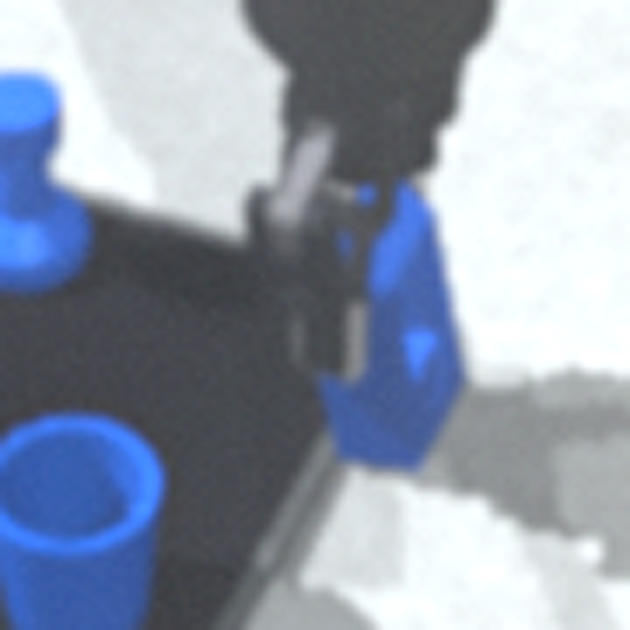

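The house leans about 14° by travel. Now I'll back off, rise, turn and go to the focus.

```bash
python3 -m inch '[[[-6,0,0,0],[-20,-3,0,0],[-30,-20,5,8],[-45,-60,20,16],[-60,-105,35,24],[-80,-150,50,32],[-95,-195,68,40],[-108,-230,84,48],[-115,-246.5,97,56],[-115,-246.5,97,63.2]]]' - 40; python3 -m inch '[[[0,0,0,0],[0,0,0,0],[0,0,0,0],[0,0,0,0],[0,0,0,0],[0,0,0,0]]]'
python3 - <<'E'
from h import *
import cv2
s,t=env.read_camera("scene"),env.read_camera("top")
cv2.imwrite("pics/scene14.png",s);cv2.imwrite("pics/top14.png",t)
def crop(im,x,y,w,h,k): return cv2.resize(im[y:y+h,x:x+w],None,fx=k,fy=k,interpolation=cv2.INTER_CUBIC)
st=env.get_state();p=st["tcp_pos"];print(st["joint_pos"].round(2))
a=proj("scene",[.55,.066,.29]).astype(int)-[45,65];b=proj("top",[.55,.066,.29]).astype(int)-[65,65];print(a,b)
cv2.imwrite("pics/e15.png",cv2.convertScaleAbs(np.hstack([crop(s,*a,100,110,4),crop(t,*b,100,110,4)]),alpha=1.5))
go([.5498,.0644,.2913],-65.4)
E
```

```text
clock: 23.7
tcp_pos: [0.5529, 0.0643, 0.2941]
orientation: [-0.152, 0.148, -0.69, 0.692]
wrist_force: [0.8, -0.5, -1.3]
finger_gap: 0.0453
clock: 24.3
tcp_pos: [0.5497, 0.064, 0.2912]
orientation: [-0.151, 0.151, -0.691, 0.691]
wrist_force: [-0.5, -0.0, -0.4]
finger_gap: 0.0454
[-0.03  0.26  0.12  1.43 -0.    2.68]
[325 128] [204 168]
tool x,z: [-0.908 -0.418  0.   ] [ 0.418 -0.908  0.   ] yaw -65.29
shift [-0.2 -0.  -0.3] spin 0.11 now [0.5498 0.0641 0.2913]
```

View pics/e15.png

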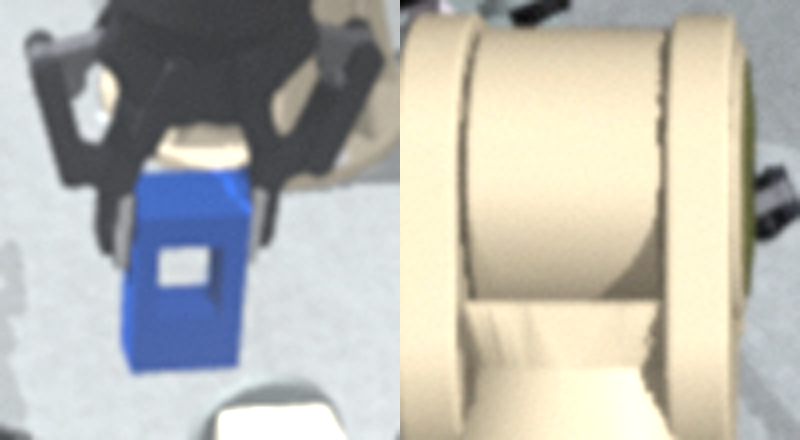

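Run:
```python
import cv2,numpy as np
s=cv2.imread("pics/scene14.png")
c=cv2.resize(s[162:228,350:394],None,fx=9,fy=9,interpolation=cv2.INTER_CUBIC);cv2.imwrite("pics/e16.png",cv2.convertScaleAbs(c,alpha=1.8))
```

```text
(no output)
```

View pics/e16.png

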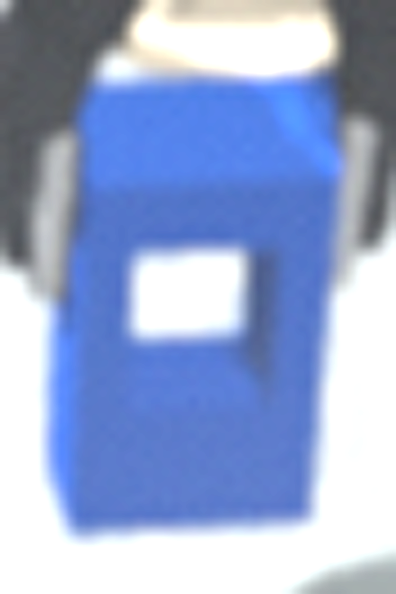

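Run:
```python
from h import *
np.set_printoptions(precision=4,suppress=True)
yw=np.radians(24.65);n=np.array([np.cos(yw),np.sin(yw),0]);j=np.array([-n[1],n[0],0]);z=np.array([0,0,1.])
G=np.array([.5498,.0641,.2913+.019])
E=lambda x,y:(350+(x-4)/9,162+(y-4)/9)
def pl(p,off=0):
    o,d=ray("scene",p);X=o+d*((G+j*off-o)@j)/(d@j);r=X-G;return np.array([r@n,r@z])*1e3
B,V,R,W=[pl(E(*p)) for p in((192,524),(208,182),(210,78),(201,325))]
print("rel G (n,z): base+14",B,"eave+14",V,"ridge",R,"win+14",W)
v=V-B;print("face len",np.hypot(*v),"lean",np.degrees(np.arctan2(-v[0],v[1])))
o,d=ray("scene",E(201,325));print("view dir in n,j,z",d@n,d@j,d@z)
for th in(12.2,13.2,14.2,15.2):
    s,c=np.sin(np.radians(th)),np.cos(np.radians(th));f=lambda x,h:(G+n*(x*c-(h-.0604)*s)+z*(x*s+(h-.0604)*c))
    g=lambda X:((proj("scene",X)-[350,162])*9+4).round(0)
    print(th,"base",g(f(.014,0)),"eave",g(f(.014,.072)),"ridge",g(f(0,.086)),"win",g(f(.014,.042)))
print("j px/mm",(proj("scene",G+j*.001)-proj("scene",G))*9,"n",(proj("scene",G+n*.001)-proj("scene",G))*9,"z",(proj("scene",G+z*.001)-proj("scene",G))*9)
```

```text
rel G (n,z): base+14 [ 33.8417 -49.8756] eave+14 [15.6256 15.2479] ridge [ 8.3595 32.462 ] win+14 [ 22.8299 -11.4823]
face len 67.62319852632733 lean 15.627172925807827
view dir in n,j,z -0.7470126412015097 0.1918361599400496 -0.636530440454029
12.2 base [182. 522.] eave [203. 171.] ridge [192.  65.] win [194. 321.]
13.2 base [183. 523.] eave [203. 169.] ridge [192.  64.] win [195. 321.]
14.2 base [184. 525.] eave [203. 167.] ridge [192.  63.] win [195. 321.]
15.2 base [185. 526.] eave [203. 166.] ridge [191.  62.] win [195. 320.]
j px/mm [ 5.4403 -0.2685] n [0.946  3.4309] z [ 0.499 -4.367]
```

The scene view barely shows the lean from this side. I'll step back from the camera and turn the house edge-on to the scene view to measure it.

```bash
python3 -m inch '[[[30,0,0,-8],[60,0,0,-16],[80,0,0,-24],[80,0,0,-32],[80,0,0,-40],[80,0,0,-48],[80,0,0,-56],[80,0,0,-64],[80,0,0,-72],[80,0,0,-80]]]'; python3 -m inch '[[[0,0,0,0],[0,0,0,0],[0,0,0,0],[0,0,0,0]]]'
python3 - <<'E'
from h import *
import cv2
s=env.read_camera("scene")
cv2.imwrite("pics/scene15.png",s)
st=env.get_state();p=st["tcp_pos"];print(p,toolR(st["orientation"])[:,0])
a=proj("scene",p).astype(int)-[35,30];print(a)
cv2.imwrite("pics/e17.png",cv2.convertScaleAbs(cv2.resize(s[a[1]:a[1]+66,a[0]:a[0]+66],None,fx=9,fy=9,interpolation=cv2.INTER_CUBIC),alpha=1.8))
E
```

```text
clock: 25.4
tcp_pos: [0.4771, 0.0307, 0.2914]
orientation: [0.561, -0.561, 0.43, -0.43]
wrist_force: [0.9, 0.6, -0.4]
finger_gap: 0.0455
clock: 25.8
tcp_pos: [0.4772, 0.0307, 0.2913]
orientation: [-0.56, 0.56, -0.432, 0.432]
wrist_force: [0.8, -0.1, -0.4]
finger_gap: 0.0457
[0.47715548 0.0307216  0.29126368] [ 2.52754964e-01 -9.67530321e-01  8.43535669e-05]
[326 133]
```

View pics/e17.png

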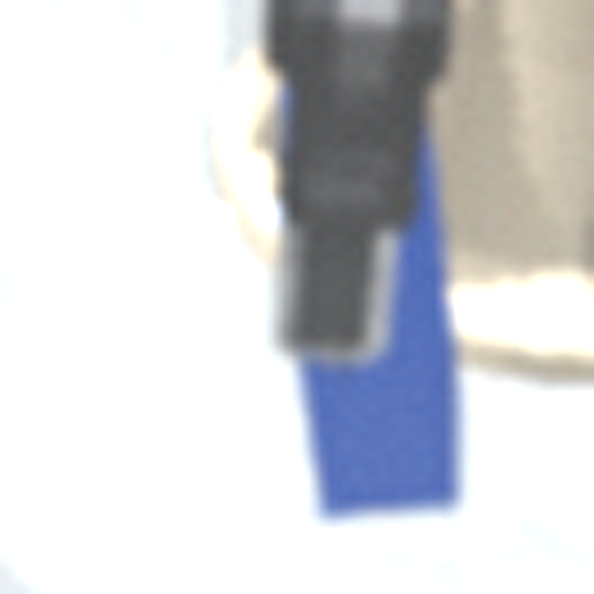

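```bash
cat > tilt.py <<'E'
from h import *
import sys
np.set_printoptions(precision=3,suppress=True)
def run(f,p,xt,a):
    s=cv2.imread(f);n=-np.array([xt[0],xt[1],0]);n/=np.linalg.norm(n);z=np.array([0,0,1.]);j=np.cross(z,n)
    cam=-C["scene"]["R"].T@C["scene"]["t"]
    if (cam-p)@j<0:j=-j
    G=np.array(p)+[0,0,.019]
    k=9;c=cv2.resize(s[a[1]:a[1]+66,a[0]:a[0]+66],None,fx=k,fy=k,interpolation=cv2.INTER_CUBIC)
    h=cv2.cvtColor(c,cv2.COLOR_BGR2HSV);m=cv2.inRange(h,(105,110,40),(125,255,255))
    E=lambda x,y:(a[0]+(x-4)/k,a[1]+(y-4)/k)
    def pl(q):
        o,d=ray("scene",q);X=o+d*((G+j*.023-o)@j)/(d@j);r=X-G;return np.array([r@n,r@z])*1e3
    rows=range(int(sys.argv[1]),int(sys.argv[2]),6);Lp=[];Rp=[]
    for y in rows:
        x=np.where(m[y])[0];Lp.append(pl(E(x.min()-.5,y)));Rp.append(pl(E(x.max()+.5,y)))
    Bp=[]
    for x in range(int(sys.argv[3]),int(sys.argv[4]),6):
        y=np.where(m[:,x])[0];Bp.append(pl(E(x,y.max()+.5)))
    out=[]
    for nm,P in(("L",Lp),("R",Rp),("B",Bp)):
        P=np.array(P,np.float32);vx,vy,x0,y0=cv2.fitLine(P,cv2.DIST_HUBER,0,.01,.01).ravel()
        if nm=="B":
            if vx<0:vx,vy=-vx,-vy
            th=np.degrees(np.arctan2(vy,vx))
        else:
            if vy<0:vx,vy=-vx,-vy
            th=np.degrees(np.arctan2(-vx,vy))
        out.append(([x0,y0],th));print(nm,"tilt",round(th,2),"through",np.round([x0,y0],1))
    return out,Lp,Rp,Bp
E
python3 - 385 485 340 440 <<'E'
exec(open("tilt.py").read())
o,L,R,B=run("pics/scene15.png",[.47715,.0307,.2913],[.2528,-.9675],(326,133))
th=np.radians(13.2);u=np.array([np.cos(th),np.sin(th)]);w=np.array([-np.sin(th),np.cos(th)])
for t in(12.2,13.2,14.2):
    th=np.radians(t);u=np.array([np.cos(th),np.sin(th)]);w=np.array([-np.sin(th),np.cos(th)])
    print(t,"local x of L,R:",np.mean(np.array(L)@u).round(2),np.mean(np.array(R)@u).round(2),"base h",np.mean(np.array(B)@w).round(2))
E
```

```text
L tilt 11.29 through [  1.1 -39.7]
R tilt 6.25 through [ 26.6 -36.9]
B tilt 10.98 through [ 16.1 -55.3]
12.2 local x of L,R: -7.3 18.17 base h -57.41
13.2 local x of L,R: -7.97 17.44 base h -57.48
14.2 local x of L,R: -8.63 16.7 base h -57.52
```

The left and bottom edges both say the lean is about 11.1°, against a target of 13.2°. That fits a 2–3 mm slip during the push. There's plenty of time, so I'll push again by 2–3 mm more.

```bash
python3 -m inch '[[[10,45,-10,4],[20,95,-20,8],[30,145,-30,12],[38,185,-36,16.7],[43,215,-40,16.7],[44,235,-40.5,16.7],[44,243,-40.5,16.7],[44,246,-40.5,16.7],[44,246,-40.5,16.7],[44,246,-40.5,16.7]]]' - 25; python3 -m inch '[[[0,0,0,0],[0,0,0,0],[0,0,0,0]]]'
python3 - <<'E'
from h import *
go([.449,-.044,.0448],-2.1)
E
```

```text
clock: 26.85
tcp_pos: [0.4503, -0.0222, 0.0464]
orientation: [-0.492, 0.491, -0.508, 0.509]
wrist_force: [-0.0, 0.6, -1.2]
finger_gap: 0.045
clock: 27.15
tcp_pos: [0.4495, -0.0221, 0.0457]
orientation: [-0.491, 0.491, -0.508, 0.509]
wrist_force: [-0.2, 0.2, -0.5]
finger_gap: 0.0456
tool x,z: [-0.035 -0.999  0.   ] [ 0.999 -0.035  0.001] yaw -1.99
shift [21.9  0.9  0.2] spin 0.11 now [ 0.4495 -0.0221  0.0457]
```

```bash
python3 -m inch '[[[6,0.5,0,0],[12,0.9,0,0],[17,0.9,0,0],[20,0.9,0,0],[22,0.9,0,0],[22,0.9,0,0]]]'|grep -E "tcp|force"; python3 -m inch '[[[1,0,0,0],[2,0,0,0],[3,0,0,0],[3,0,0,0]]]'|grep -E "tcp|force"; python3 -m inch '[[[1,0,0,0],[2,0,0,0],[3,0,0,0],[3,0,0,0],[3,0,0,0]]]'|grep -E "tcp|force"
```

```text
tcp_pos: [0.4484, -0.0445, 0.0444]
wrist_force: [0.1, 0.4, -0.2]
tcp_pos: [0.4482, -0.0468, 0.0443]
wrist_force: [0.4, 1.7, -0.3]
tcp_pos: [0.4481, -0.0484, 0.0443]
wrist_force: [1.8, 6.9, 0.1]
```

```bash
python3 -m inch '[[[1,0,0,0],[1.7,0,0,0],[1.7,0,0,0],[1.7,0,0,0]]]'|grep -E "tcp|force"; python3 -m inch '[[[-6,0,0,0],[-20,-3,0,0],[-30,-20,5,-3],[-38,-60,15,-7],[-43,-105,25,-11],[-46,-150,33,-16.7],[-47,-195,38,-16.7],[-47,-230,40.5,-16.7],[-47,-247,40.5,-16.7],[-47,-247,40.5,-16.7]]]' - 40; python3 -m inch '[[[0,0,0,0],[0,0,0,0],[0,0,0,0],[0,0,0,0],[0,0,0,0],[0,0,0,0]]]'
python3 - <<'E'
from h import *
import cv2
s=env.read_camera("scene")
cv2.imwrite("pics/scene16.png",s)
st=env.get_state();p=st["tcp_pos"];print(p,toolR(st["orientation"])[:,0])
a=[326,133]
cv2.imwrite("pics/e18.png",cv2.convertScaleAbs(cv2.resize(s[a[1]:a[1]+66,a[0]:a[0]+66],None,fx=9,fy=9,interpolation=cv2.INTER_CUBIC),alpha=1.8))
E
```

```text
tcp_pos: [0.4481, -0.0499, 0.0442]
wrist_force: [1.2, 7.1, -1.2]
clock: 30.05
tcp_pos: [0.4918, -0.0067, 0.2943]
orientation: [0.56, -0.559, 0.43, -0.434]
wrist_force: [-0.3, 0.2, -1.3]
finger_gap: 0.0455
clock: 30.65
tcp_pos: [0.4901, -0.0063, 0.2911]
orientation: [-0.56, 0.56, -0.432, 0.432]
wrist_force: [-0.7, -0.2, -0.3]
finger_gap: 0.0454
[ 0.49016034 -0.00624494  0.29119446] [ 2.53761190e-01 -9.67266901e-01  7.05502551e-06]
```

View pics/e18.png

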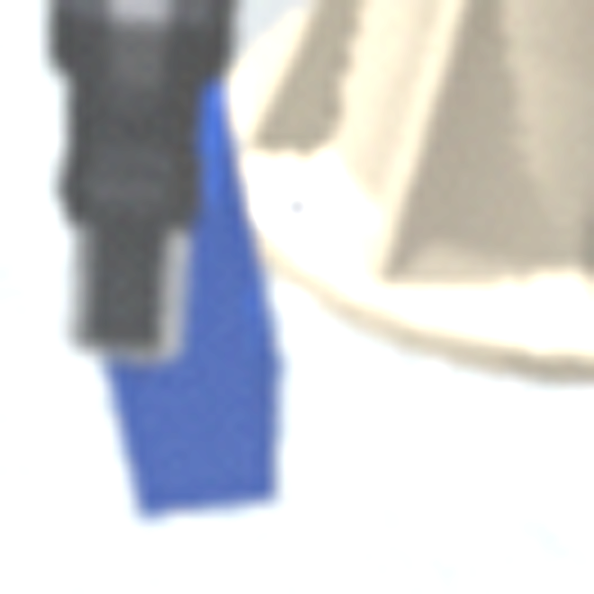

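```bash
python3 - 380 490 158 260 <<'E'
exec(open("tilt.py").read())
o,L,R,B=run("pics/scene16.png",[.49015,-.00625,.2912],[.2537,-.9673],(326,133))
L=np.array(L);R=np.array(R);B=np.array(B)
for t in(11.2,12.2,13.2,14.2):
    th=np.radians(t);u=np.array([np.cos(th),np.sin(th)]);w=np.array([-np.sin(th),np.cos(th)])
    print(t,"L,R",(L@u).mean().round(2),(R@u).mean().round(2),"base h",(B@w).mean().round(2),"Bx",(B@u).min().round(1),(B@u).max().round(1))
# column verticality check
b=onz("scene",(404,374),.008);print(b,proj("scene",b+[0,0,.37]))
E
```

```text
L tilt 13.51 through [  3.7 -42.9]
R tilt 2.72 through [ 30.1 -34.7]
B tilt 12.38 through [ 18.9 -54.8]
11.2 L,R -4.8 22.35 base h -57.43 Bx -1.8 17.6
12.2 L,R -5.49 21.61 base h -57.56 Bx -2.8 16.6
13.2 L,R -6.17 20.86 base h -57.67 Bx -3.8 15.6
14.2 L,R -6.85 20.1 base h -57.76 Bx -4.8 14.6
[0.689 0.193 0.008] [444.869 226.962]
```

Run:
```python
from h import *
p=np.array([.49015,-.00625,.2912]);n=np.array([-.2537,.9673,0]);j=np.array([.9673,.2537,0])
f=lambda X:((proj("scene",X)-[326,133])*9+4).round(0)
for jo in(.023,.030,.037):
    for no in(-.011,.011): print(jo,no,f(p+n*no+j*jo),f(p+n*no+j*jo+[0,0,.03]))
th=np.radians(13);
def H(x,h,jo,ox=0,oz=0):
    X=x+ox;Z=h-.0604+oz;return f(p+[0,0,.019]+n*(X*np.cos(th)-Z*np.sin(th))+np.array([0,0,1])*(X*np.sin(th)+Z*np.cos(th))+j*jo)
for ox,oz in((0,0),(.004,0),(.004,.002)):
  print(ox,oz,"near base L,R",H(-.014,0,.023,ox,oz),H(.014,0,.023,ox,oz),"far base R",H(.014,0,-.023,ox,oz),"far eave R",H(.014,.072,-.023,ox,oz),"near L h35",H(-.014,.035,.023,ox,oz))
```

```text
0.023 -0.011 [ 62. 346.] [ 68. 218.]
0.023 0.011 [176. 353.] [184. 224.]
0.03 -0.011 [ 60. 368.] [ 66. 239.]
0.03 0.011 [174. 375.] [183. 246.]
0.037 -0.011 [ 58. 390.] [ 63. 261.]
0.037 0.011 [173. 397.] [181. 268.]
0 0 near base L,R [109. 523.] [247. 507.] far base R [253. 367.] far eave R [194.  73.] near L h35 [ 76. 384.]
0.004 0 near base L,R [129. 521.] [267. 504.] far base R [272. 364.] far eave R [214.  70.] near L h35 [ 96. 382.]
0.004 0.002 near base L,R [127. 513.] [265. 496.] far base R [271. 357.] far eave R [212.  61.] near L h35 [ 95. 374.]
```

The lean is now about 13.0°, with the left edge at 13.5 and the bottom edge at 12.4, against a target of 13.2. The house slid about 4 mm along its x in the grip, and I'm correcting for that. Now to the focus.

```bash
python3 -m inch '[[[0,0,0,8],[0,0,0,16],[0,0,0,24],[0,0,0,32],[-5,0,7,40],[-12,0,16,48],[-22,1,30,56],[-33,1,45,64],[-44,2,60,72],[-52.5,2,72,80]]]'; python3 -m inch '[[[0,0,0,0],[0,0,0,0],[0,0,0,0],[0,0,0,0],[0,0,0,0],[0,0,0,0],[0,0,0,0],[0,0,0,0]]]'
python3 - <<'E'
from h import *
import cv2
s,t=env.read_camera("scene"),env.read_camera("top")
cv2.imwrite("pics/scene17.png",s);cv2.imwrite("pics/top17.png",t)
go([.5464,.0628,.2892],-65.4)
cv2.imwrite("pics/e19.png",cv2.convertScaleAbs(cv2.resize(s[162:228,350:394],None,fx=9,fy=9,interpolation=cv2.INTER_CUBIC),alpha=1.8))
E
```

```text
clock: 31.7
tcp_pos: [0.5471, 0.0636, 0.2892]
orientation: [-0.149, 0.149, -0.691, 0.691]
wrist_force: [-1.4, -0.3, -0.5]
finger_gap: 0.0453
clock: 32.5
tcp_pos: [0.5465, 0.0627, 0.2894]
orientation: [-0.151, 0.151, -0.691, 0.691]
wrist_force: [-0.1, 0.4, -1.1]
finger_gap: 0.0455
tool x,z: [-0.908 -0.418  0.   ] [ 0.418 -0.908  0.   ] yaw -65.3
shift [ 0.1  0.2 -0.1] spin 0.1 now [0.5465 0.0628 0.2894]
```

View pics/e19.png

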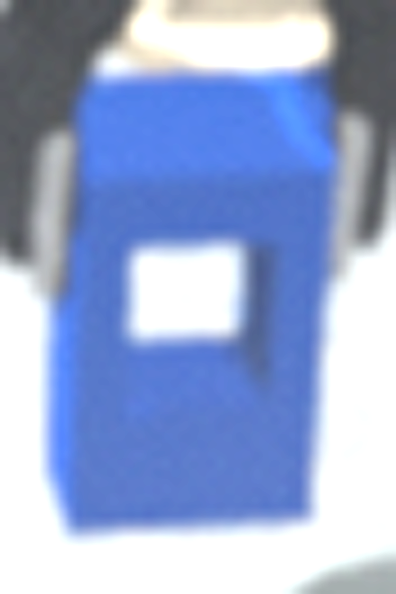

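View pics/scene17.png

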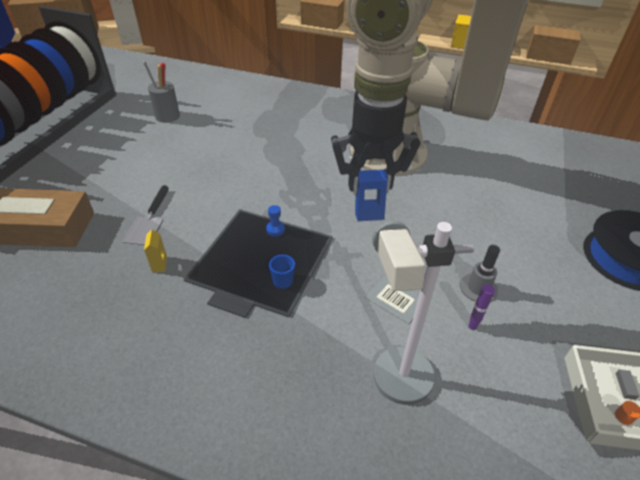

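Run:
```python
from h import *
th,yw=np.radians(13.2),np.radians(24.6);c,s=np.cos(th),np.sin(th)
x=np.array([c*np.cos(yw),c*np.sin(yw),s]);y=np.array([-np.sin(yw),np.cos(yw),0]);z=np.cross(x,y);F=np.array([.5536,.0661,.2924])
f=lambda X:((proj("scene",X)-[350,162])*9+4).round(0)
o=lambda a,b,h:f(F+x*a+y*b+z*(h-.042))
print("win",o(.014,0,.042),"tl",o(.014,-.013,.058),"br",o(.014,.013,.026),"base",o(.014,-.023,0),o(.014,.023,0),"eave",o(.014,-.023,.072),o(.014,.023,.072),"ridge",o(0,-.023,.086),o(0,.023,.086))
# box unchanged?
a=cv2.imread("pics/scene7.png");b=cv2.imread("pics/scene17.png");d=cv2.absdiff(a,b)[222:300,372:455];print("camera region diff",d.mean(),d.max(),np.abs(cv2.absdiff(a,b)[205:315,255:335]).mean())
```

```text
win [196. 321.] tl [129. 245.] br [261. 396.] base [ 62. 530.] [306. 517.] eave [ 76. 176.] [332. 163.] ridge [66. 70.] [321.  59.]
camera region diff 5.249665327978581 24 3.4163636363636365
```

The house matches the prediction: window centre at (203,323) against (196,321) in the 9x crop, which is under 1 px or about 1.3 mm. The camera and the other prints haven't moved. Handing in.

```bash
python3 -m inch '[[[0,0,0,0],[0,0,0,0],[0,0,0,0],[0,0,0,0],[0,0,0,0]]]'
python3 - <<'E'
from workcell import env
print(env.hand_in())
E
```

```text
clock: 33.1
tcp_pos: [0.5466, 0.0629, 0.2894]
orientation: [-0.151, 0.151, -0.691, 0.691]
wrist_force: [1.2, -0.0, -0.7]
finger_gap: 0.0456
the job is handed in; nothing more can be done
None
```

I logged the print with the scanner and handed the job in at 33 s, with the arm still holding the house at the camera's focus point. No verdict came back, so the results below are my own measurements.

- **Scanner:** I held the black pen upright over the label centre for about 1.7 s after it had settled. The tip was about 60 mm up, though one tip measurement put it 3–5 mm lower. Neither camera could see the tip at that moment, so its aim rests on a clear-view check just before. That check put the tip under the tool within about 1 mm. The pen then went back in its cup, where a picture showed it standing, with the purple pen untouched.
- **House lean:** The hand cannot tilt, so I pivoted the house in the grip by pushing its foot against the side of the plate, in two pushes. My two edge measurements of the lean disagreed by about a degree (13.5° and 12.4°, so about 13°). The camera's tilt is about 13.2°, from two edges at 13.0° and 13.8°. A third edge reading, of a silhouette edge, came out far off both times, and I left it out.
- **House position:** The house slid about 4 mm in the grip during the pushes, and I corrected for that. The window centre, window corner and base in the last picture match the target within about 1 px (1–2 mm). The roof ridge was off by up to about 2.5 px. This check used the scene view only, because the arm blocked the top view, and the two cameras differ by 2–3 mm sideways.
- **Left alone:** In the last picture, the inspection camera, the pawn, the pot and the yellow house look undisturbed.

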